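# Probe-check the stew cups, then lid them

### The job

Check the stew cups before service: slide the probe thermometer's switch fully on, then, working along the row of cups from your left to your right, hold the tip of its stem down near the bottom of each cup for about two seconds. Dip the tip briefly deep into the steel beaker to rinse it, stand the thermometer fully home in its holder and slide its switch fully off again, and leave every cup covered with a lid sitting flat in its mouth, without disturbing the sauce bottle or the stack of spare cups.

Things in the scene. Friction and masses are not known exactly. Their poses are not given: they have to be found in the camera images.
- thermo_mid (a point): T-handle probe thermometer, loose, 0.1-0.16 kg, at first standing in its holder: blue housing 108 (x) x 36 (y) x 28 mm (z), this point at the housing's centre. From the middle of its flat underside (14 mm below) a thin steel stem points straight down. The +x half of the top is the dark display; the -x half has a thumb recess with the orange slide switch. Can be gripped across its y.
- thermo_tip (a point): tip of the thermometer's stem, on the housing's z axis, 104 mm below the housing's centre (90 mm below its underside). The stem is 4.4 mm thick; its upper 8 mm is a black collar 12 mm across
- thermo_switch (a joint): the thermometer's slide switch, in m: 0 = off (slider's centre 29 mm from the housing's centre towards -x), 0.008 = fully on (slid 8 mm towards the display, the housing's +x). It starts off. No spring and no click: it stays where it is left, and takes about 1 N to slide
- switch_top (a point): centre of the top of the orange slider: 7 mm long (x), 12 wide (y), 5 high, its top level with the housing's top. The recess round it is 5 mm deep, from x = -50 to 0 mm of the housing's centre and 28 mm wide, with 4 mm side walls. Push the slider's end face with a fingertip inside the recess, or drag it from on top. Axes as the housing's
- holder_seat (a point): fixed white holder: the centre of its shelf, 104 mm above the table, where the housing's underside rests; x along it (120 mm), y across (50), z up. Here opens a 16 x 16 mm sleeve, 98 mm deep, for the stem. For 20 mm either side of it the shelf is only 22 wide: room for fingers. 7 mm lips at its ends and corners leave 3 mm play. The thermometer's x lies along this x, either way round
- beaker: stainless rinse beaker, loose, 0.35 kg, open on top: 72 mm across, 80 mm high, wall 4 mm, inner floor 6 mm up; origin at the centre of its underside, z up. No liquid is simulated in it
- cup1: white ceramic stew cup, place 1 from the left of the row as seen from the robot (left = +y; may be absent), loose, about 0.3 kg: 89 mm across the rim, 60 mm high, inner mouth 76 mm across, wall 6 mm, inner floor 8 mm up; origin at the centre of its underside, z up. Chunks of carrot and meat lie on its floor; they are soft and give no resistance
- cup2: white ceramic stew cup, place 2 from the left of the row as seen from the robot (left = +y; may be absent), loose, about 0.3 kg: 89 mm across the rim, 60 mm high, inner mouth 76 mm across, wall 6 mm, inner floor 8 mm up; origin at the centre of its underside, z up. Chunks of carrot and meat lie on its floor; they are soft and give no resistance
- cup3: white ceramic stew cup, place 3 from the left of the row as seen from the robot (left = +y; may be absent), loose, about 0.3 kg: 89 mm across the rim, 60 mm high, inner mouth 76 mm across, wall 6 mm, inner floor 8 mm up; origin at the centre of its underside, z up. Chunks of carrot and meat lie on its floor; they are soft and give no resistance
- cup4: white ceramic stew cup, place 4 from the left of the row as seen from the robot (left = +y; may be absent), loose, about 0.3 kg: 89 mm across the rim, 60 mm high, inner mouth 76 mm across, wall 6 mm, inner floor 8 mm up; origin at the centre of its underside, z up. Chunks of carrot and meat lie on its floor; they are soft and give no resistance
- lid1_knob (a point): white ceramic lid, loose, 0.12 kg: disc 86 mm across, 5 thick, a knob 22 in diameter and 24 high on top, below a plug 64 across and 5 deep that fits loosely into any cup. This point is the knob's middle, 22 mm above the plug's underside, on which it stands on the table; 77 mm above the cup's underside when on a cup. All lids are alike; spare ones may stay where they are
- lid2_knob (a point): white ceramic lid, loose, 0.12 kg: disc 86 mm across, 5 thick, a knob 22 in diameter and 24 high on top, below a plug 64 across and 5 deep that fits loosely into any cup. This point is the knob's middle, 22 mm above the plug's underside, on which it stands on the table; 77 mm above the cup's underside when on a cup. All lids are alike; spare ones may stay where they are
- lid3_knob (a point): white ceramic lid, loose, 0.12 kg: disc 86 mm across, 5 thick, a knob 22 in diameter and 24 high on top, below a plug 64 across and 5 deep that fits loosely into any cup. This point is the knob's middle, 22 mm above the plug's underside, on which it stands on the table; 77 mm above the cup's underside when on a cup. All lids are alike; spare ones may stay where they are
- lid4_knob (a point): white ceramic lid, loose, 0.12 kg: disc 86 mm across, 5 thick, a knob 22 in diameter and 24 high on top, below a plug 64 across and 5 deep that fits loosely into any cup. This point is the knob's middle, 22 mm above the plug's underside, on which it stands on the table; 77 mm above the cup's underside when on a cup. All lids are alike; spare ones may stay where they are
- sauce: bystander: sauce bottle, 60 mm across, 170 mm high, origin under its centre
- spare_cups: bystander: stack of two empty white cups, 89 mm across, about 121 mm high, origin under its centre
Mind the look-alikes: they are no part of the job. Leave any purple or red look-alike of the part that bears lid1_knob alone.

How it is judged:
On the way, in this order (a step that is already met when the one before it is completed fails the run):
1. the thermometer's slide switch is on (value of joint thermo_switch above 0.006 m), for 0.2 s.
2. the thermometer's tip is down in cup 1 (at least 30 mm below its rim) for a second (horizontal distance between thermo_tip and cup1 below 0.038 m and z of thermo_tip in the frame of cup1 between 0 and 0.03 m), for 1 s.
3. the thermometer's tip is down in cup 2 (at least 30 mm below its rim) for a second (horizontal distance between thermo_tip and cup2 below 0.038 m and z of thermo_tip in the frame of cup2 between 0 and 0.03 m), for 1 s.
4. the thermometer's tip is down in cup 3 (at least 30 mm below its rim) for a second (horizontal distance between thermo_tip and cup3 below 0.038 m and z of thermo_tip in the frame of cup3 between 0 and 0.03 m), for 1 s.
5. the thermometer's tip is down in cup 4 (at least 30 mm below its rim) for a second (horizontal distance between thermo_tip and cup4 below 0.038 m and z of thermo_tip in the frame of cup4 between 0 and 0.03 m), for 1 s.
6. with the switch still on, the thermometer's tip is dipped in the rinse beaker, at least 30 mm below its rim (horizontal distance between thermo_tip and beaker below 0.033 m and z of thermo_tip in the frame of beaker between 0 and 0.05 m and value of joint thermo_switch above 0.006 m), for 0.2 s.
7. the thermometer stands fully home in its holder (horizontal distance between thermo_mid and holder_seat below 0.008 m and z of thermo_mid in the frame of holder_seat below 0.018 m and angle between thermo_mid's own z axis and vertical below 0.1 rad and angle between the x axis of thermo_mid and the x axis of holder_seat, either way round below 0.2 rad), for 0.3 s.
8. the slide switch is off again (value of joint thermo_switch below 0.002 m), for 0.2 s.
At the end, for the whole second after the job is handed in: Each cup upright (0.1 rad), a lid flat in its mouth (centres within 9 mm, plug in the mouth). Thermometer in its holder: centre within 8 mm sideways and 4 mm in height, upright within 0.1 rad, along the holder within 0.2 rad; switch under 2 mm from off. Beaker upright (all of step 7 and value of joint thermo_switch below 0.002 m and ((horizontal distance between lid1_knob and cup1 below 0.009 m and z of lid1_knob in the frame of cup1 between 0.07 and 0.081 m and angle between the z axis of lid1_knob and the z axis of cup1, either way round below 0.1 rad) or (horizontal distance between lid2_knob and cup1 below 0.009 m and z of lid2_knob in the frame of cup1 between 0.07 and 0.081 m and angle between the z axis of lid2_knob and the z axis of cup1, either way round below 0.1 rad) or (horizontal distance between lid3_knob and cup1 below 0.009 m and z of lid3_knob in the frame of cup1 between 0.07 and 0.081 m and angle between the z axis of lid3_knob and the z axis of cup1, either way round below 0.1 rad) or (horizontal distance between lid4_knob and cup1 below 0.009 m and z of lid4_knob in the frame of cup1 between 0.07 and 0.081 m and angle between the z axis of lid4_knob and the z axis of cup1, either way round below 0.1 rad)) and ((horizontal distance between lid1_knob and cup2 below 0.009 m and z of lid1_knob in the frame of cup2 between 0.07 and 0.081 m and angle between the z axis of lid1_knob and the z axis of cup2, either way round below 0.1 rad) or (horizontal distance between lid2_knob and cup2 below 0.009 m and z of lid2_knob in the frame of cup2 between 0.07 and 0.081 m and angle between the z axis of lid2_knob and the z axis of cup2, either way round below 0.1 rad) or (horizontal distance between lid3_knob and cup2 below 0.009 m and z of lid3_knob in the frame of cup2 between 0.07 and 0.081 m and angle between the z axis of lid3_knob and the z axis of cup2, either way round below 0.1 rad) or (horizontal distance between lid4_knob and cup2 below 0.009 m and z of lid4_knob in the frame of cup2 between 0.07 and 0.081 m and angle between the z axis of lid4_knob and the z axis of cup2, either way round below 0.1 rad)) and ((horizontal distance between lid1_knob and cup3 below 0.009 m and z of lid1_knob in the frame of cup3 between 0.07 and 0.081 m and angle between the z axis of lid1_knob and the z axis of cup3, either way round below 0.1 rad) or (horizontal distance between lid2_knob and cup3 below 0.009 m and z of lid2_knob in the frame of cup3 between 0.07 and 0.081 m and angle between the z axis of lid2_knob and the z axis of cup3, either way round below 0.1 rad) or (horizontal distance between lid3_knob and cup3 below 0.009 m and z of lid3_knob in the frame of cup3 between 0.07 and 0.081 m and angle between the z axis of lid3_knob and the z axis of cup3, either way round below 0.1 rad) or (horizontal distance between lid4_knob and cup3 below 0.009 m and z of lid4_knob in the frame of cup3 between 0.07 and 0.081 m and angle between the z axis of lid4_knob and the z axis of cup3, either way round below 0.1 rad)) and ((horizontal distance between lid1_knob and cup4 below 0.009 m and z of lid1_knob in the frame of cup4 between 0.07 and 0.081 m and angle between the z axis of lid1_knob and the z axis of cup4, either way round below 0.1 rad) or (horizontal distance between lid2_knob and cup4 below 0.009 m and z of lid2_knob in the frame of cup4 between 0.07 and 0.081 m and angle between the z axis of lid2_knob and the z axis of cup4, either way round below 0.1 rad) or (horizontal distance between lid3_knob and cup4 below 0.009 m and z of lid3_knob in the frame of cup4 between 0.07 and 0.081 m and angle between the z axis of lid3_knob and the z axis of cup4, either way round below 0.1 rad) or (horizontal distance between lid4_knob and cup4 below 0.009 m and z of lid4_knob in the frame of cup4 between 0.07 and 0.081 m and angle between the z axis of lid4_knob and the z axis of cup4, either way round below 0.1 rad)) and angle between each of cup1, cup2, cup3, cup4, beaker's own z axis and vertical below 0.1 rad); the robot touches nothing.
It fails at once if the sauce bottle or the stack of spare cups is moved by more than 20 mm (distance of any of sauce, spare_cups from where it was at the start of the episode above 0.02 m).
It fails at once if a cup or the beaker is tipped over (angle between any of cup1, cup2, cup3, cup4, beaker's own z axis and vertical above 0.6 rad).
Of cup1, cup2, cup3, cup4 only 2 to 4 are there at a start; the rules pass over those that are not, and their reading is None.
At some moment in a run one of cup1, cup2, cup3, cup4, lid1, lid2, lid3, lid4 may be knocked a few centimetres aside while the robot is not near it.
It also fails if it takes over 210 s, if anything falls off the work surface, if the arm or the gripper's body presses on something with over 40 N, if the wrist force passes 120 N, or if a joint passes its speed limit or range.

### The arm

A 6-joint arm with a two-finger parallel gripper is mounted at the origin on the work surface. World frame = base frame: x ahead of the robot, y to its left, z up, the work surface at z = 0. Lengths are in m, angles in rad, forces in N, time in s.
With the tool pointing down it reaches from about 0.25 to 0.775 m from the base axis. Payload 4 kg.
Tool frame: the origin (TCP) lies midway between the tips of the shut fingers; the grasp point (between the pads) lies 19 mm behind it; z points along the fingers, y is the line along which they close (so a half turn about z gives the same grasp; the last joint's range is limited). The gripper opens to 85 mm and grips with 20 to 120 N. Pads are 22 mm wide; open, the fingers measure 114 mm over their backs; the gripper's body (76 mm by 85 mm) begins 54 mm behind the grasp point. The pads swing forward as they close: fully open they stand 13 mm farther back than shut.
Start: joints at [-1.345, 0.087, 1.371, -0, 1.684, -0.103], TCP at [0.178, -0.521, 0.231] pointing down, gripper open.
Joint ranges: [-3.1, 3.1], [-0.76, 2.03], [0.27, 2.55], [-1.08, 4.22], [0.17, 2.65], [-2.57, 2.57]. Speed limits (rad/s): [2.79, 2.79, 3.14, 3.14, 3.14, 3.14].

### API

Orientations are given as a unit quaternion [w, x, y, z].
In Python, from bench import arm, optics, ticket gives the robot as it stands. The module is installed in compiled form; this text tells all that it offers.
- The arm moves only by the tool step_arm, never from a script. Its argument "targets" is a list of rows, each a list of 5 numbers: the shift along the tool's x, y, z in m, then the turn about the tool's z in degrees, then the closure in counts, from 0 (fully open) to 255 (shut). In form: [[dx, dy, dz, turn, fingers], ...]. A call has 1 to 20 rows; each row is the pose to reach, as a shift and turn from the pose commanded when the call began, along the tool's axes at that moment; what a row does not reach only later rows make up. A row lasts 1/12 s, in which the tool goes at most 41.7 mm and 7.16 degrees, less where a joint would pass 70% of its speed; a pose out of reach is approached as far as the arm can. A call with a gripper value outside its range is refused whole. The fingers move at their own pace and stop on an object; "squeeze" is the grip in N (left out, the last holds). Time passes only in rows, so rows that repeat a pose let the fingers close. It gives the time, the measured TCP pose, the force, the opening and the grip force at its end, in the units of the state.
- arm.sense(): the state, without advancing time (a new reading comes with each control period).
- optics.get_image(name): name is "scene" or "top" or "wrist"; returns a dict with "img" (420x560x3 uint8, red, green, blue), "fx", "fy", "cx", "cy" (pixels), "rvec" (rotation vector, rad) and "tvec" (3), from world to camera coordinates, as OpenCV has them. Camera axes: x right, y down, z forward; pixel columns grow to the right and rows downward; lengths in m; the calibration is good to about 2 mm. A picture is of the moment at which its call begins. There is no depth.
- ticket.finish_job(): hands the job in; it is judged then, once.
The state is a dict: "t": time; "joint_positions": joint angles; "qd": joint speeds; "effort": joint torques, N m; "position": TCP position; "ee_rot": TCP orientation; "ft_force": force on the tool from outside, world axes, zero at the start; "moment": the same for the moment, N m; "finger_gap": finger opening in m; "finger_force": force on a finger pad.
Only numpy, scipy, OpenCV 4.12 (cv2) and the standard library are available. Lean on these libraries where they do the work, as an engineer would, in place of code of your own. Each camera call takes 0.05 s, during which the arm holds its last target. There are 200 camera calls.

## Working session

There is one attempt and no reset: what is moved stays moved. The work goes in short steps, Python scripts to look and compute and a tool call to move; the robot and the scene stay as the last step left them, time stands still between calls to the robot, and variables do not carry over. Pictures are saved under pics/ and viewed, at most 14 in all, crops included, and the job is handed in when it is done.

Besides the shell and the picture viewer there is one more tool, called after "Call:" by a JSON object that holds its "api" and its "payload", one argument or row to a line. step_arm: Moves the arm, as the interface text tells. Its arguments: {"type":"object","properties":{"targets":{"type":"array"},"squeeze":{"type":"number"}},"required":["targets"]}

```bash
mkdir -p pics
cat > h.py <<'E'
import cv2,numpy as np,json
from bench import arm,optics,ticket
def snap(cam,name):
    d=optics.get_image(cam); cv2.imwrite(f'pics/{name}.png',d['img'][:,:,::-1])
    json.dump({k:np.asarray(d[k]).tolist() for k in('fx','fy','cx','cy','rvec','tvec')},open(f'pics/{name}.json','w')); return d
def cal(n):
    d=json.load(open(f'pics/{n}.json'));R=cv2.Rodrigues(np.array(d['rvec'],float))[0]
    return d,R,np.array(d['tvec'],float).ravel()
def ray(n,uv):
    d,R,t=cal(n);v=R.T@np.array([(uv[0]-d['cx'])/d['fx'],(uv[1]-d['cy'])/d['fy'],1.]);return -R.T@t,v
def atz(n,uv,z):
    o,v=ray(n,uv);return (o+v*(z-o[2])/v[2]).round(4)
def tri(*obs):
    A=np.zeros((3,3));b=np.zeros(3)
    for n,uv in obs:
        o,v=ray(n,uv);v=v/np.linalg.norm(v);P=np.eye(3)-np.outer(v,v);A+=P;b+=P@o
    return np.linalg.solve(A,b).round(4)
def proj(n,p):
    d,R,t=cal(n);c=R@np.array(p)+t;return (d['fx']*c[0]/c[2]+d['cx'],d['fy']*c[1]/c[2]+d['cy'])
def axes():
    s=arm.sense();w,x,y,z=s['ee_rot'];from scipy.spatial.transform import Rotation as R
    return s,R.from_quat([x,y,z,w]).as_matrix()
E
python3 - <<'E'
from h import *
a=snap('scene','s0')['img'];b=snap('top','t0')['img'];c=snap('wrist','w0')['img']
cv2.imwrite('pics/t0b.png',cv2.resize(b,(800,600),interpolation=cv2.INTER_CUBIC)[:,:,::-1])
cv2.imwrite('pics/s0b.png',cv2.resize(a,(800,600),interpolation=cv2.INTER_CUBIC)[:,:,::-1])
s,R=axes();print(s,R.round(3))
for n in('s0','t0','w0'):print(n,ray(n,(280,210)))
E
```

```text
{'t': 0.15, 'joint_positions': array([-1.34512122e+00,  8.78029373e-02,  1.37190973e+00, -1.74848962e-05,
        1.68360974e+00, -1.03117392e-01]), 'qd': array([ 1.14233204e-05, -1.65963769e-03, -4.89004065e-03, -1.40145128e-03,
       -1.43720661e-03,  4.74772368e-04]), 'effort': array([ 1.92116888e-03, -3.52373385e+01, -3.13679123e+01, -7.20704725e-05,
        8.06700642e-03, -1.05667675e-05]), 'position': array([ 0.1774899 , -0.52016753,  0.23039701]), 'ee_rot': array([-8.62719119e-04,  9.86517134e-01,  1.63655726e-01, -6.16367750e-05]), 'ft_force': array([ 0.21571162,  0.03077048, -0.51685435]), 'moment': array([0.0138019 , 0.03361026, 0.0467258 ]), 'finger_force': 0.0, 'finger_gap': 0.085365966767152} [[ 0.946  0.323 -0.   ]
 [ 0.323 -0.946  0.002]
 [ 0.    -0.002 -1.   ]]
s0 (array([ 1.28427286, -0.22371107,  1.15232335]), array([-0.60528178,  0.17949672, -0.77568204]))
t0 (array([ 0.30233809, -0.01963514,  1.05766209]), array([ 0.17992567,  0.00420955, -0.98375702]))
w0 (array([ 0.23968655, -0.49886512,  0.37361233]), array([-0.23713674, -0.07063808, -0.96901303]))
```

View pics/t0b.png

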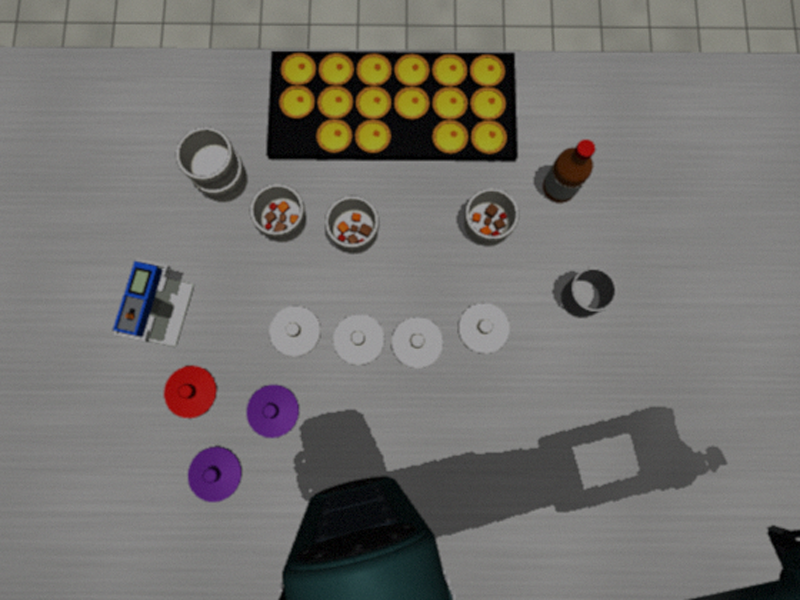

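View pics/s0b.png

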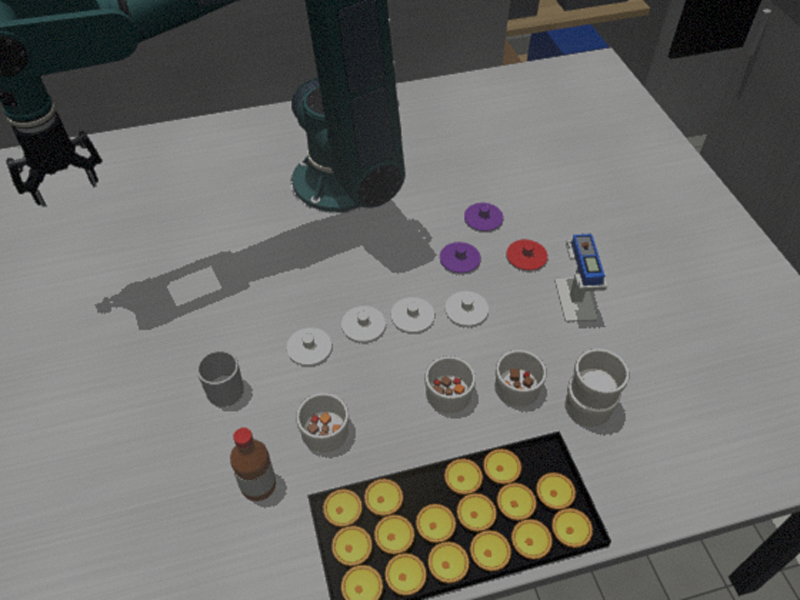

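The two views show three cups (at top-800 px (277,211), (352,222), (491,214)), four white lids in a row, the beaker at (590,290), and the thermometer at (139,299) with its display facing +x.

Run:
```python
from h import *
k=.7
T=lambda *p:('t0',(p[0]*k,p[1]*k)); S=lambda *p:('s0',(p[0]*k,p[1]*k))
P=dict(cupA=((277,210),(521,370)),cupB=((352,222),(450,378)),cupC=((491,213),(323,414)),beaker=((590,289),(220,368)),
l1=((293,328),(467,301)),l2=((357,337),(413,308)),l3=((417,340),(363,316)),l4=((485,325),(309,340)),
h1=((135,262),(606,277)),h2=((160,265),(585,281)),h3=((143,337),(574,237)),h4=((114,333),(592,234)),sw=((130,314),(587,246)),
stack=((205,152),(601,370)),saucetop=((586,148),(243,435)),red=((186,390),(528,248)))
for n,(a,b) in P.items(): print(n,tri(T(*a),S(*b)))
for n in('cupA','cupB','cupC'):print(n,atz(*T(*P[n][0]),.06))
```

```text
cupA [0.6372 0.192  0.0529]
cupB [0.6181 0.0666 0.0504]
cupC [ 0.6334 -0.1644  0.0568]
beaker [ 0.5031 -0.3189  0.0703]
l1 [0.4429 0.1614 0.0262]
l2 [0.4291 0.0558 0.0232]
l3 [ 0.4245 -0.0431  0.0262]
l4 [ 0.4507 -0.1549  0.0238]
h1 [0.5296 0.3905 0.1226]
h2 [0.5257 0.3523 0.1194]
h3 [0.4164 0.3751 0.1169]
h4 [0.4209 0.4136 0.1206]
sw [0.4493 0.3903 0.123 ]
stack [0.7108 0.2963 0.1175]
saucetop [ 0.7012 -0.2937  0.1657]
red [0.3407 0.3309 0.0235]
cupA [0.6346 0.1892 0.06  ]
cupB [0.6149 0.0648 0.06  ]
cupC [ 0.6322 -0.1647  0.06  ]
```

```bash
cat >> h.py <<'E'
def to(x,y,z,yaw=None):
    s,R=axes();d=R.T@(np.array([x,y,z])-s['position']);cy=np.degrees(np.arctan2(R[1,0],R[0,0]))
    t=0 if yaw is None else -((yaw-cy+180)%360-180)
    print('move',d.round(4),'turn',round(t,2),'yaw',round(cy,2))
E
python3 - <<'E'
from h import *
to(.473,.383,.25,168)
E
```

```text
move [ 0.5713 -0.7594 -0.0182] turn -149.16 yaw 18.84
```

Call:
{"api": "step_arm", "payload": {
  "targets": [
    [0.1,-0.13,-0.06,-24,0],
    [0.2,-0.26,-0.06,-48,0],
    [0.3,-0.39,-0.06,-72,0],
    [0.4,-0.52,-0.06,-96,0],
    [0.57,-0.76,-0.06,-149,0],
    [0.57,-0.76,-0.06,-149,0],
    [0.57,-0.76,-0.06,-149,0],
    [0.57,-0.76,-0.06,-149,0],
    [0.57,-0.76,-0.06,-149,0],
    [0.57,-0.76,-0.06,-149,0],
    [0.57,-0.76,-0.06,-149,0],
    [0.57,-0.76,-0.06,-149,0],
    [0.57,-0.76,-0.06,-149,0],
    [0.57,-0.76,-0.06,-149,0],
    [0.57,-0.76,-0.06,-149,0],
    [0.57,-0.76,-0.06,-149,0],
    [0.57,-0.76,-0.06,-149,0],
    [0.57,-0.76,-0.06,-149,0],
    [0.57,-0.76,-0.06,-149,0],
    [0.57,-0.76,-0.06,-149,0]
  ]
}}

```text
t: 1.82
position: [0.4345, 0.2703, 0.286]
ee_rot: [-0.0, 0.152, 0.988, -0.0]
ft_force: [0.7, -0.1, 0.3]
finger_gap: 0.0854
finger_force: 0.0
```

Run:
```python
from h import *
to(.473,.383,.25,168); print(arm.sense()['position'],arm.sense()['joint_positions'])
```

```text
move [-0.0028  0.119   0.0359] turn -5.52 yaw 162.48
[0.43451476 0.27034964 0.28597719] [ 4.45963026e-01 -2.24744937e-03  1.35622185e+00 -3.45664087e-04
  1.78800457e+00 -8.19148078e-01]
```

Call:
{"api": "step_arm", "payload": {
  "targets": [
    [-0.001,0.04,0.012,-2,0],
    [-0.002,0.08,0.024,-4,0],
    [-0.003,0.119,0.036,-5.5,0],
    [-0.003,0.119,0.036,-5.5,0],
    [-0.003,0.119,0.036,-5.5,0],
    [-0.003,0.119,0.036,-5.5,255],
    [-0.003,0.119,0.036,-5.5,255],
    [-0.003,0.119,0.036,-5.5,255],
    [-0.003,0.119,0.036,-5.5,255],
    [-0.003,0.119,0.036,-5.5,255],
    [-0.003,0.119,0.036,-5.5,255]
  ]
}}

```text
t: 2.73
position: [0.4742, 0.3798, 0.2513]
ee_rot: [0.001, 0.109, 0.994, 0.0]
ft_force: [-0.3, -0.3, -0.0]
finger_gap: 0.0122
finger_force: 0.0
```

Run:
```python
from h import *
a=snap('wrist','w1')['img'];cv2.imwrite('pics/w1b.png',cv2.resize(a,(800,600),interpolation=cv2.INTER_CUBIC)[:,:,::-1])
to(.473,.383,.25,168); print(arm.sense()['position'],arm.sense()['finger_gap'])
```

```text
move [0.0018 0.0028 0.001 ] turn -0.46 yaw 167.54
[0.47410223 0.37987976 0.25102995] 0.004889380415869167
```

View pics/w1b.png

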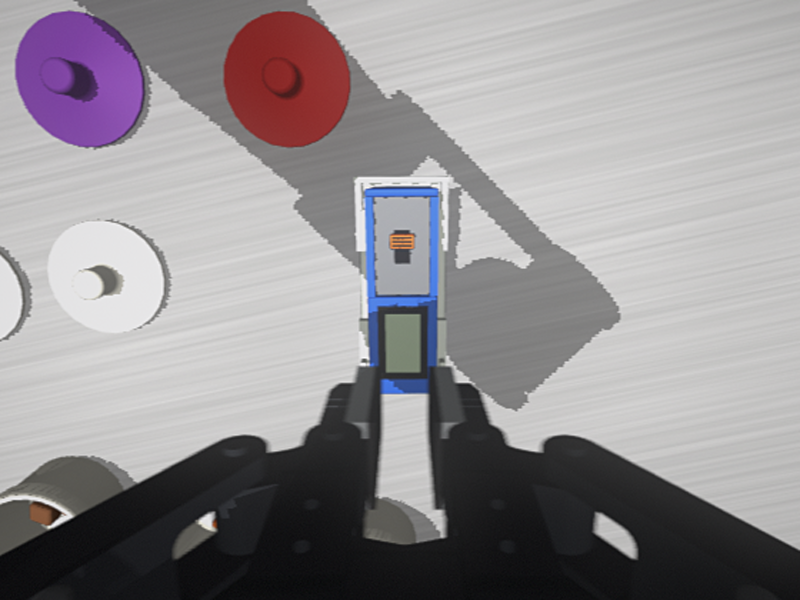

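The wrist view shows the switch at (402,241), the recess spanning rows 196–297, and the housing axis nearly vertical in the image.

Run:
```python
from h import *
W=lambda *p:('w1',(p[0]*.7,p[1]*.7))
for n,p in dict(sw=(402,241),end=(402.5,189),r0=(402,196),r1=(403,297),disp=(404,342)).items(): print(n,atz(*W(*p),.132),atz(*W(*p),.127))
print(tri(W(402,241),('t0',(130*.7,314*.7))), tri(W(402.5,189),('t0',(128.5*.7,335*.7))))
s=atz(*W(402,241),.132)
to(s[0],s[1],.16,168)
for n,p in dict(lidwhite=(92,283),).items(): print(n,atz(*W(*p),.034))
```

```text
sw [0.4463 0.3854 0.132 ] [0.447  0.3853 0.127 ]
end [0.4217 0.3911 0.132 ] [0.4219 0.3911 0.127 ]
r0 [0.4249 0.3902 0.132 ] [0.4251 0.3901 0.127 ]
r1 [0.4745 0.3797 0.132 ] [0.4757 0.3794 0.127 ]
disp [0.4983 0.375  0.132 ] [0.5    0.3746 0.127 ]
[0.4471 0.3854 0.1307] [0.4203 0.3913 0.115 ]
move [ 0.0284 -0.0007  0.091 ] turn -0.46 yaw 167.54
lidwhite [0.442  0.1647 0.034 ]
```

Call:
{"api": "step_arm", "payload": {
  "targets": [
    [0.028,-0.001,0.03,-0.5,255],
    [0.028,-0.001,0.06,-0.5,255],
    [0.028,-0.001,0.085,-0.5,255],
    [0.028,-0.001,0.1,-0.5,255],
    [0.028,-0.001,0.106,-0.5,255],
    [0.028,-0.001,0.11,-0.5,255],
    [0.028,-0.001,0.113,-0.5,255],
    [0.028,-0.001,0.113,-0.5,255],
    [0.028,-0.001,0.113,-0.5,255]
  ]
}}

```text
t: 3.53
position: [0.4473, 0.3858, 0.1387]
ee_rot: [0.001, 0.104, 0.995, 0.001]
ft_force: [-0.1, -0.6, -0.4]
finger_gap: 0.0001
finger_force: 0.0
```

Run:
```python
from h import *
to(.4463,.3854,.132,168.5); s=arm.sense();print(s['ft_force'],s['position'],s['finger_gap'])
```

```text
move [ 0.0009 -0.0006  0.0067] turn -0.43 yaw 168.07
[-0.10328711 -0.63659798 -0.44789629] [0.44727311 0.38579279 0.13874266] 5.029272892681835e-05
```

Press gently onto the slider.

Call:
{"api": "step_arm", "payload": {
  "targets": [
    [0.002,0,0.003,0,255],
    [0.002,0,0.005,0,255],
    [0.002,0,0.006,0,255],
    [0.002,0,0.007,0,255],
    [0.002,0,0.0075,0,255],
    [0.002,0,0.0075,0,255]
  ]
}}

```text
t: 4.03
position: [0.4453, 0.3859, 0.132]
ee_rot: [0.001, 0.104, 0.995, 0.001]
ft_force: [-1.0, -1.6, 7.9]
finger_gap: 0.0
finger_force: 3.3
```

Call:
{"api": "step_arm", "payload": {
  "targets": [
    [-0.001,0,0.0005,0,255],
    [-0.002,0,0.0005,0,255],
    [-0.003,0,0.0005,0,255],
    [-0.004,0,0.0005,0,255],
    [-0.005,0,0.0005,0,255],
    [-0.006,0,0.0005,0,255],
    [-0.007,0,0.0005,0,255],
    [-0.008,0,0.0005,0,255],
    [-0.009,0,0.0005,0,255],
    [-0.01,0,0.0005,0,255],
    [-0.0115,0,0.0005,0,255],
    [-0.0115,0,0.0005,0,255]
  ]
}}

```text
t: 5.03
position: [0.4546, 0.3845, 0.1319]
ee_rot: [-0.001, 0.103, 0.995, 0.001]
ft_force: [-5.4, -0.7, 9.0]
finger_gap: 0.0
finger_force: 4.6
```

Call:
{"api": "step_arm", "payload": {
  "targets": [
    [0,0,-0.02,0,255],
    [0,0,-0.05,0,255],
    [0,0,-0.09,0,255],
    [-0.018,0,-0.11,0,60],
    [-0.018,0,-0.11,0,0],
    [-0.018,0,-0.11,0,0],
    [-0.018,0,-0.11,0,0],
    [-0.018,0,-0.11,0,0]
  ]
}}

```text
t: 5.7
position: [0.4724, 0.3794, 0.2369]
ee_rot: [-0.002, 0.104, 0.995, -0.001]
ft_force: [0.0, 1.1, -0.0]
finger_gap: 0.0607
finger_force: 0.0
```

Run:
```python
from h import *
a=snap('wrist','w2')['img'];cv2.imwrite('pics/w2b.png',cv2.resize(a,(800,600),interpolation=cv2.INTER_CUBIC)[:,:,::-1])
s=arm.sense();print(s['ft_force'],s['position'],s['finger_gap'])
```

```text
[ 0.35760986 -0.37114039 -0.70476696] [0.47237551 0.37935964 0.23689042] 0.06770370589766436
```

View pics/w2b.png

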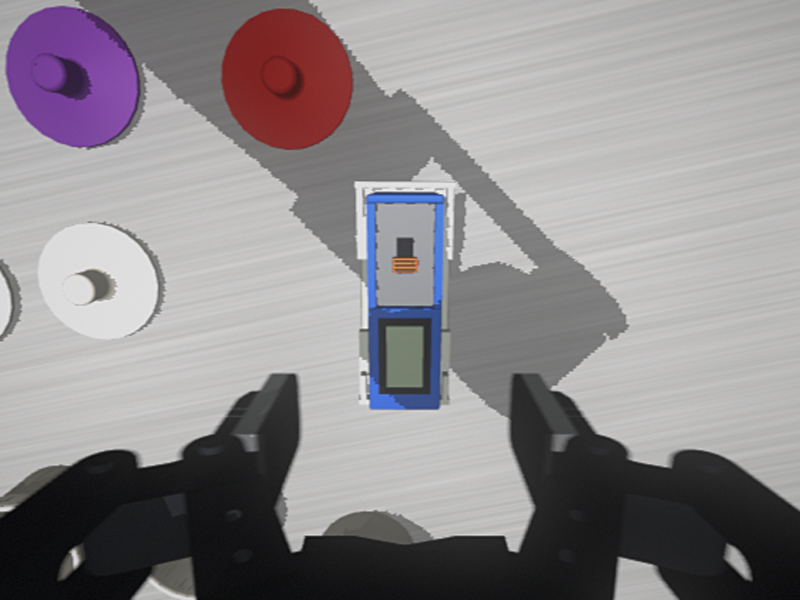

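The slider has moved toward the display, now at (405,265) with the dark slot behind it. I'll check its travel.

Run:
```python
from h import *
W=lambda *p:('w2',(p[0]*.7,p[1]*.7))
P={n:atz(*W(*p),.132) for n,p in dict(sw=(405,265),end=(405,198),mid=(405,307.5),fe=(405,408)).items()}
print(P,np.linalg.norm(P['sw']-P['mid']),np.linalg.norm(P['fe']-P['end']))
c=(P['end']+P['fe'])/2;d=P['mid']-P['end'];print(c,P['mid'],np.degrees(np.arctan2(d[1],d[0])))
c=P['mid'];to(c[0],c[1],.104,168.3)
```

```text
{'sw': array([0.4535, 0.3839, 0.132 ]), 'end': array([0.4228, 0.3903, 0.132 ]), 'mid': array([0.474 , 0.3796, 0.132 ]), 'fe': array([0.5261, 0.3687, 0.132 ])} 0.02094612135933521 0.10553411770607644
[0.47445 0.3795  0.132  ] [0.474  0.3796 0.132 ] -11.804034559146544
move [-0.002   0.001   0.1329] turn -0.2 yaw 168.1
```

Call:
{"api": "step_arm", "payload": {
  "targets": [
    [-0.002,0.001,0.03,0,0],
    [-0.002,0.001,0.06,0,0],
    [-0.002,0.001,0.09,0,0],
    [-0.002,0.001,0.115,0,0],
    [-0.002,0.001,0.13,0,0],
    [-0.002,0.001,0.139,0,0],
    [-0.002,0.001,0.142,0,0],
    [-0.002,0.001,0.142,0,0],
    [-0.002,0.001,0.142,0,0]
  ]
}}

```text
t: 6.5
position: [0.476, 0.3807, 0.0983]
ee_rot: [0.001, 0.104, 0.995, 0.0]
ft_force: [-0.1, 0.4, 0.6]
finger_gap: 0.0855
finger_force: 0.0
```

Call:
{"api": "step_arm", "payload": {
  "targets": [
    [0,0,0,0,100],
    [0,0,0,0,160],
    [0,0,0,0,200],
    [0,0,0,0,255],
    [0,0,0,0,255],
    [0,0,0,0,255],
    [0,0,0,0,255],
    [0,0,0,0,255],
    [0,0,0,0,255],
    [0,0,0,0,255]
  ],
  "squeeze": 45
}}

```text
t: 7.33
position: [0.476, 0.3802, 0.0983]
ee_rot: [0.001, 0.104, 0.995, 0.0]
ft_force: [-0.4, -1.8, 5.1]
finger_gap: 0.0355
finger_force: 47.3
```

Call:
{"api": "step_arm", "payload": {
  "targets": [
    [0,0,-0.008,0,255],
    [0,0,-0.025,0,255],
    [0,0,-0.05,0,255],
    [0,0,-0.08,0,255],
    [0,0,-0.11,0,255],
    [0,0,-0.12,0,255],
    [0,0,-0.12,0,255],
    [0,0,-0.12,0,255]
  ]
}}

```text
t: 8.0
position: [0.4754, 0.3803, 0.2163]
ee_rot: [-0.0, 0.104, 0.995, -0.0]
ft_force: [-0.8, -0.9, -2.5]
finger_gap: 0.0354
finger_force: 46.7
```

Run:
```python
from h import *
to(.634,.190,.22,168); s=arm.sense();print(s['ft_force'],s['position'],s['finger_gap'])
b=snap('top','t1')['img'];a=snap('scene','s1')['img']
cv2.imwrite('pics/m1.png',np.hstack([cv2.resize(b[50:260,60:420],(400,233)),cv2.resize(a[140:350,120:480],(400,233))])[:,:,::-1])
```

```text
move [-0.1945 -0.1535 -0.0038] turn 0.09 yaw 168.09
[-0.7783732  -0.87756147 -2.52256174] [0.47537242 0.38030782 0.21629799] 0.03539906061189397
```

View pics/m1.png

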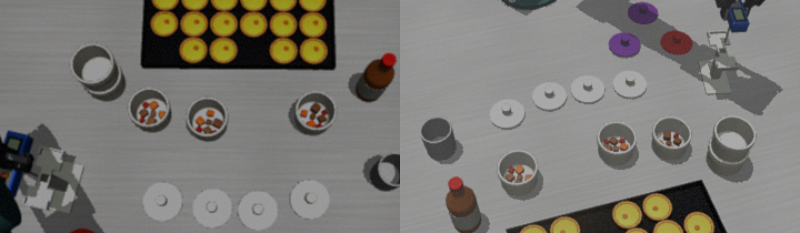

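Thermometer lifted and cups where they were; on to cup 1.

Call:
{"api": "step_arm", "payload": {
  "targets": [
    [-0.02,-0.016,0,0,255],
    [-0.045,-0.036,0,0,255],
    [-0.075,-0.06,0,0,255],
    [-0.105,-0.083,0,0,255],
    [-0.135,-0.107,0,0,255],
    [-0.165,-0.13,0,0,255],
    [-0.185,-0.146,0,0,255],
    [-0.1945,-0.1535,0,0,255],
    [-0.1945,-0.1535,0.01,0,255],
    [-0.1945,-0.1535,0.03,0,255],
    [-0.1945,-0.1535,0.05,0,255],
    [-0.1945,-0.1535,0.07,0,255],
    [-0.1945,-0.1535,0.09,0,255],
    [-0.1945,-0.1535,0.105,0,255],
    [-0.1945,-0.1535,0.114,0,255],
    [-0.1945,-0.1535,0.114,0,255],
    [-0.1945,-0.1535,0.114,0,255]
  ]
}}

```text
t: 9.52
position: [0.6329, 0.1909, 0.1022]
ee_rot: [-0.001, 0.103, 0.995, -0.0]
ft_force: [-0.3, 0.3, -1.3]
finger_gap: 0.0354
finger_force: 46.7
```

Run:
```python
from h import *
to(.634,.190,.1015,168); s=arm.sense();print(s['ft_force'],s['position'])
b=snap('top','t2')['img'];a=snap('scene','s2')['img']
cv2.imwrite('pics/m2.png',np.hstack([cv2.resize(b[100:220,100:300],(400,240)),cv2.resize(a[190:310,260:460],(400,240))])[:,:,::-1])
```

```text
move [-0.0012 -0.0007  0.0007] turn 0.16 yaw 168.16
[-0.28272901  0.26754435 -1.30929325] [0.63294885 0.19093758 0.10218444]
```

View pics/m2.png

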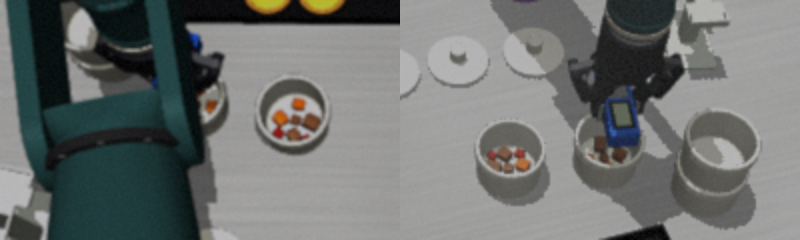

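Call:
{"api": "step_arm", "payload": {
  "targets": [
    [0,0,0,0,255],
    [0,0,0,0,255],
    [0,0,0,0,255],
    [0,0,0,0,255],
    [0,0,0,0,255],
    [0,0,0,0,255],
    [0,0,0,0,255],
    [0,0,0,0,255],
    [0,0,0,0,255],
    [0,0,0,0,255],
    [0,0,0,0,255],
    [0,0,0,0,255],
    [0,0,0,0,255],
    [0,0,0,0,255],
    [0,0,0,0,255],
    [0,0,0,0,255],
    [0,0,0,0,255],
    [0,0,0,0,255],
    [0,0,0,0,255],
    [0,0,0,0,255]
  ]
}}

```text
t: 11.28
position: [0.6342, 0.1899, 0.1033]
ee_rot: [0.0, 0.104, 0.995, -0.0]
ft_force: [0.3, -0.1, -0.8]
finger_gap: 0.0356
finger_force: 46.7
```

Call:
{"api": "step_arm", "payload": {
  "targets": [
    [0,0,0,0,255],
    [0,0,0,0,255],
    [0,0,0,0,255],
    [0,0,0,0,255],
    [0,0,-0.02,0,255],
    [0,0,-0.05,0,255],
    [0,0,-0.08,0,255],
    [0,0,-0.1,0,255],
    [0,0,-0.1,0,255],
    [-0.002,-0.02,-0.1,0,255],
    [-0.004,-0.05,-0.1,0,255],
    [-0.006,-0.08,-0.1,0,255],
    [-0.009,-0.11,-0.1,0,255],
    [-0.01,-0.126,-0.1,0,255],
    [-0.01,-0.126,-0.1,0,255]
  ]
}}

```text
t: 12.53
position: [0.617, 0.0608, 0.2013]
ee_rot: [-0.001, 0.106, 0.994, -0.001]
ft_force: [-0.7, 0.3, -2.2]
finger_gap: 0.0354
finger_force: 46.7
```

Run:
```python
from h import *
to(.617,.066,.1015,168)
b=snap('top','t3')['img'];a=snap('scene','s3')['img']
cv2.imwrite('pics/m3.png',np.hstack([cv2.resize(b[90:270,100:400],(400,240)),cv2.resize(a[170:350,180:480],(400,240))])[:,:,::-1])
```

```text
move [0.0008 0.0054 0.0998] turn -0.19 yaw 167.81
```

View pics/m3.png

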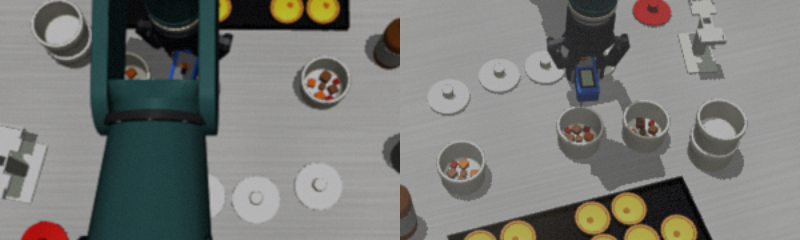

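Call:
{"api": "step_arm", "payload": {
  "targets": [
    [0,0.003,0.02,0,255],
    [0,0.003,0.045,0,255],
    [0,0.003,0.07,0,255],
    [0,0.003,0.09,0,255],
    [0,0.003,0.099,0,255],
    [0,0.003,0.099,0,255],
    [0,0.003,0.099,0,255],
    [0,0.003,0.099,0,255],
    [0,0.003,0.099,0,255],
    [0,0.003,0.099,0,255],
    [0,0.003,0.099,0,255],
    [0,0.003,0.099,0,255],
    [0,0.003,0.099,0,255],
    [0,0.003,0.099,0,255],
    [0,0.003,0.099,0,255],
    [0,0.003,0.099,0,255],
    [0,0.003,0.099,0,255],
    [0,0.003,0.099,0,255],
    [0,0.003,0.099,0,255],
    [0,0.003,0.099,0,255]
  ]
}}

```text
t: 14.3
position: [0.6186, 0.0675, 0.1043]
ee_rot: [-0.0, 0.104, 0.995, -0.0]
ft_force: [-0.1, -0.4, -1.1]
finger_gap: 0.0353
finger_force: 46.7
```

Run:
```python
from h import *
to(.634,-.1645,.2015,168)
s=arm.sense();print(s['ft_force'],s['position'])
```

```text
move [-0.063  -0.2238 -0.0972] turn 0.08 yaw 168.08
[-0.11515071 -0.42113385 -1.0796159 ] [0.61855992 0.06749515 0.10427767]
```

Call:
{"api": "step_arm", "payload": {
  "targets": [
    [0,0,0,0,255],
    [0,0,0,0,255],
    [0,0,0,0,255],
    [0,0,0,0,255],
    [0,0,0,0,255],
    [0,0,0,0,255],
    [0,0,0,0,255],
    [0,0,0,0,255],
    [0,0,0,0,255],
    [0,0,-0.02,0,255],
    [0,0,-0.05,0,255],
    [0,0,-0.08,0,255],
    [0,0,-0.1,0,255],
    [0,0,-0.1,0,255]
  ]
}}

```text
t: 15.47
position: [0.6213, 0.0676, 0.2113]
ee_rot: [0.006, 0.104, 0.995, 0.001]
ft_force: [0.3, -0.1, 0.1]
finger_gap: 0.0353
finger_force: 46.7
```

Call:
{"api": "step_arm", "payload": {
  "targets": [
    [-0.006,-0.02,0,0,255],
    [-0.014,-0.05,0,0,255],
    [-0.023,-0.08,0,0,255],
    [-0.031,-0.11,0,0,255],
    [-0.04,-0.14,0,0,255],
    [-0.048,-0.17,0,0,255],
    [-0.056,-0.2,0,0,255],
    [-0.063,-0.224,0,0,255],
    [-0.063,-0.224,0,0,255],
    [-0.063,-0.224,0,0,255]
  ]
}}

```text
t: 16.3
position: [0.6331, -0.166, 0.2018]
ee_rot: [-0.002, 0.105, 0.994, 0.001]
ft_force: [0.1, -0.2, -2.5]
finger_gap: 0.0352
finger_force: 46.7
```

Run:
```python
from h import *
to(.634,-.1645,.1015,168)
b=snap('top','t4')['img'];a=snap('scene','s4')['img']
cv2.imwrite('pics/m4.png',np.hstack([cv2.resize(b[90:270,140:440],(400,240)),cv2.resize(a[170:350,120:420],(400,240))])[:,:,::-1])
```

```text
move [-0.0009  0.0015  0.1003] turn -0.08 yaw 167.92
```

View pics/m4.png

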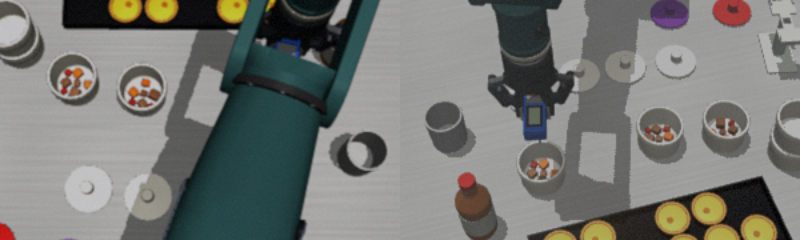

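Call:
{"api": "step_arm", "payload": {
  "targets": [
    [0,0.001,0.02,0,255],
    [0,0.001,0.045,0,255],
    [0,0.001,0.07,0,255],
    [0,0.001,0.09,0,255],
    [0,0.001,0.1,0,255],
    [0,0.001,0.1,0,255],
    [0,0.001,0.1,0,255],
    [0,0.001,0.1,0,255],
    [0,0.001,0.1,0,255],
    [0,0.001,0.1,0,255],
    [0,0.001,0.1,0,255],
    [0,0.001,0.1,0,255],
    [0,0.001,0.1,0,255],
    [0,0.001,0.1,0,255],
    [0,0.001,0.1,0,255],
    [0,0.001,0.1,0,255],
    [0,0.001,0.1,0,255],
    [0,0.001,0.1,0,255],
    [0,0.001,0.1,0,255],
    [0,0.001,0.1,0,255]
  ]
}}

```text
t: 18.07
position: [0.6341, -0.1637, 0.1043]
ee_rot: [-0.0, 0.104, 0.995, -0.0]
ft_force: [0.4, -0.4, -0.9]
finger_gap: 0.0355
finger_force: 46.7
```

Run:
```python
from h import *
print(atz('t0',(590*.7,290*.7),.08),ray('t0',(0,0))[0])
to(.5015,-.316,.2315,168)
s=arm.sense();print(s['ft_force'],s['position'],s['joint_positions'])
```

```text
[ 0.4995 -0.3162  0.08  ] [ 0.30233809 -0.01963514  1.05766209]
move [ 0.0983 -0.1764 -0.1272] turn 0.08 yaw 168.08
[ 0.36193115 -0.36257942 -0.94483539] [ 0.63414702 -0.1637116   0.10432219] [-3.39147829e-01  3.71025137e-01  1.28305095e+00 -4.95554442e-05
  1.48750546e+00 -1.70182828e+00]
```

Call:
{"api": "step_arm", "payload": {
  "targets": [
    [0,0,0,0,255],
    [0,0,0,0,255],
    [0,0,0,0,255],
    [0,0,0,0,255],
    [0,0,0,0,255],
    [0,0,0,0,255],
    [0,0,0,0,255],
    [0,0,0,0,255],
    [0,0,0,0,255],
    [0,0,-0.02,0,255],
    [0,0,-0.05,0,255],
    [0,0,-0.08,0,255],
    [0,0,-0.11,0,255],
    [0,0,-0.125,0,255],
    [0,0,-0.125,0,255]
  ]
}}

```text
t: 19.32
position: [0.6362, -0.1644, 0.2359]
ee_rot: [0.005, 0.104, 0.995, -0.001]
ft_force: [0.2, 0.3, -0.7]
finger_gap: 0.0355
finger_force: 46.7
```

Call:
{"api": "step_arm", "payload": {
  "targets": [
    [0.012,-0.022,0,0,255],
    [0.027,-0.048,0,0,255],
    [0.042,-0.074,0,0,255],
    [0.057,-0.1,0,0,255],
    [0.072,-0.127,0,0,255],
    [0.087,-0.154,0,0,255],
    [0.098,-0.176,0,0,255],
    [0.098,-0.176,0,0,255],
    [0.098,-0.176,0,0,255],
    [0.098,-0.176,0,0,255]
  ]
}}

```text
t: 20.15
position: [0.5018, -0.3151, 0.228]
ee_rot: [-0.001, 0.104, 0.995, 0.001]
ft_force: [-0.3, 0.1, -1.4]
finger_gap: 0.0353
finger_force: 46.7
```

Run:
```python
from h import *
to(.5015,-.3165,.115,168)
b=snap('top','t5')['img'];a=snap('scene','s5')['img']
cv2.imwrite('pics/m5.png',np.hstack([cv2.resize(b[90:270,180:480],(400,240)),cv2.resize(a[170:350,80:380],(400,240))])[:,:,::-1])
```

```text
move [-0.0002 -0.0016  0.113 ] turn 0.07 yaw 168.07
```

View pics/m5.png

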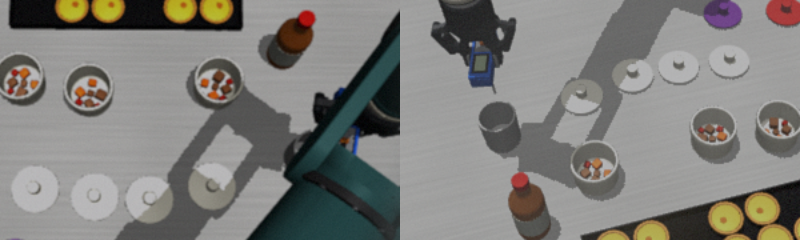

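Call:
{"api": "step_arm", "payload": {
  "targets": [
    [0,-0.001,0.02,0,255],
    [0,-0.001,0.045,0,255],
    [0,-0.001,0.07,0,255],
    [0,-0.001,0.095,0,255],
    [0,-0.001,0.108,0,255],
    [0,-0.001,0.113,0,255],
    [0,-0.001,0.113,0,255],
    [0,-0.001,0.113,0,255],
    [0,-0.001,0.113,0,255],
    [0,-0.001,0.113,0,255],
    [0,-0.001,0.113,0,255],
    [0,-0.001,0.113,0,255],
    [0,-0.001,0.113,0,255],
    [0,-0.001,0.113,0,255]
  ]
}}

```text
t: 21.42
position: [0.5017, -0.3168, 0.1166]
ee_rot: [0.0, 0.104, 0.995, -0.0]
ft_force: [-0.2, -0.1, -1.5]
finger_gap: 0.0354
finger_force: 46.7
```

Call:
{"api": "step_arm", "payload": {
  "targets": [
    [0,0,-0.02,0,255],
    [0,0,-0.05,0,255],
    [0,0,-0.08,0,255],
    [0,0,-0.11,0,255],
    [0,0,-0.125,0,255],
    [0,0,-0.125,0,255]
  ]
}}

```text
t: 21.92
position: [0.5033, -0.3179, 0.2473]
ee_rot: [0.004, 0.104, 0.995, -0.003]
ft_force: [-0.4, -0.2, -0.6]
finger_gap: 0.0356
finger_force: 46.7
```

Run:
```python
from h import *
to(.475,.380,.24,168.1)
```

```text
move [0.172  0.677  0.0025] turn -0.02 yaw 168.08
```

Call:
{"api": "step_arm", "payload": {
  "targets": [
    [0.004,0.015,0,0,255],
    [0.01,0.04,0,0,255],
    [0.018,0.07,0,0,255],
    [0.026,0.102,0,0,255],
    [0.034,0.134,0,0,255],
    [0.042,0.166,0,0,255],
    [0.05,0.198,0,0,255],
    [0.058,0.23,0,0,255],
    [0.067,0.262,0,0,255],
    [0.075,0.294,0,0,255],
    [0.083,0.326,0,0,255],
    [0.091,0.358,0,0,255],
    [0.099,0.39,0,0,255],
    [0.107,0.422,0,0,255],
    [0.115,0.454,0,0,255],
    [0.123,0.486,0,0,255],
    [0.131,0.518,0,0,255],
    [0.139,0.55,0,0,255],
    [0.147,0.58,0,0,255],
    [0.154,0.605,0,0,255]
  ]
}}

```text
t: 23.58
position: [0.4738, 0.3092, 0.2383]
ee_rot: [-0.002, 0.103, 0.995, -0.001]
ft_force: [0.5, -1.1, -1.7]
finger_gap: 0.0352
finger_force: 46.7
```

Call:
{"api": "step_arm", "payload": {
  "targets": [
    [0.006,0.025,0,0,255],
    [0.012,0.05,0,0,255],
    [0.017,0.067,0,0,255],
    [0.018,0.072,0,0,255],
    [0.018,0.072,0,0,255],
    [0.018,0.072,0,0,255],
    [0.018,0.072,0,0,255]
  ]
}}

```text
t: 24.17
position: [0.4731, 0.3801, 0.2405]
ee_rot: [-0.0, 0.104, 0.995, -0.001]
ft_force: [-0.0, 0.3, -1.9]
finger_gap: 0.0356
finger_force: 46.7
```

Run:
```python
from h import *
to(.475,.380,.216,168.1);print(arm.sense()['position'],arm.sense()['finger_gap'])
a=snap('wrist','w6')['img'];b=snap('scene','s6')['img']
cv2.imwrite('pics/m6.png',np.hstack([cv2.resize(a,(400,300)),cv2.resize(b[130:250,340:500],(400,300))])[:,:,::-1])
```

```text
move [-0.0019  0.0003  0.0245] turn -0.08 yaw 168.02
[0.47307826 0.38009309 0.24054042] 0.03555029854117016
```

View pics/m6.png

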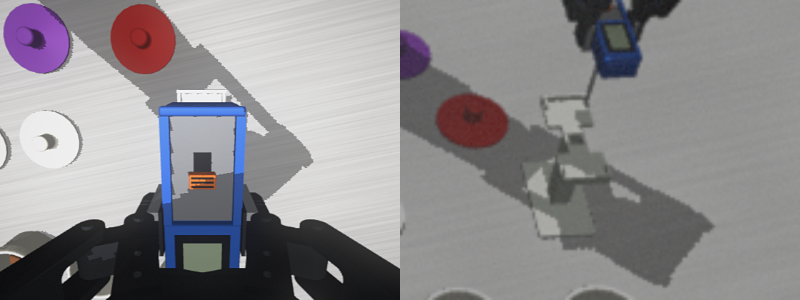

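Call:
{"api": "step_arm", "payload": {
  "targets": [
    [-0.001,0,0.02,0,255],
    [-0.001,0,0.045,0,255],
    [-0.001,0,0.07,0,255],
    [-0.001,0,0.09,0,255],
    [-0.001,0,0.105,0,255],
    [-0.001,0,0.115,0,255],
    [-0.001,0,0.12,0,255],
    [-0.001,0,0.12,0,255],
    [-0.001,0,0.12,0,255]
  ]
}}

```text
t: 25.02
position: [0.4748, 0.381, 0.1223]
ee_rot: [0.001, 0.104, 0.995, 0.0]
ft_force: [-0.1, 0.3, -1.2]
finger_gap: 0.0355
finger_force: 46.7
```

Call:
{"api": "step_arm", "payload": {
  "targets": [
    [0,0,0.004,0,255],
    [0,0,0.008,0,255],
    [0,0,0.012,0,255],
    [0,0,0.015,0,255],
    [0,0,0.018,0,255],
    [0,0,0.02,0,255],
    [0,0,0.022,0,255],
    [0,0,0.022,0,255],
    [0,0,0.022,0,255]
  ]
}}

```text
t: 25.77
position: [0.4747, 0.3806, 0.099]
ee_rot: [0.0, 0.104, 0.995, -0.0]
ft_force: [1.7, -2.9, -1.2]
finger_gap: 0.0355
finger_force: 46.9
```

Call:
{"api": "step_arm", "payload": {
  "targets": [
    [0,0,0.001,0,255],
    [0,0,0.0015,0,255],
    [0,0,0.0015,0,255],
    [0,0,0.0015,0,150],
    [0,0,0.0015,0,80],
    [0,0,0.0015,0,0],
    [0,0,0.0015,0,0],
    [0,0,0.0015,0,0],
    [0,0,0.0015,0,0],
    [0,0,0.0015,0,0],
    [0,0,0.0015,0,0]
  ]
}}

```text
t: 26.68
position: [0.4741, 0.3813, 0.0977]
ee_rot: [-0.0, 0.104, 0.995, 0.0]
ft_force: [0.5, 0.7, -0.1]
finger_gap: 0.0853
finger_force: 0.0
```

Call:
{"api": "step_arm", "payload": {
  "targets": [
    [0,0,-0.01,0,0],
    [0,0,-0.03,0,0],
    [0,0,-0.06,0,0],
    [0,0,-0.1,0,0],
    [0,0,-0.14,0,0],
    [0,0,-0.14,0,0],
    [0,0,-0.14,0,0]
  ]
}}

```text
t: 27.27
position: [0.4757, 0.3821, 0.2434]
ee_rot: [0.004, 0.104, 0.995, 0.003]
ft_force: [-0.6, -0.7, 0.3]
finger_gap: 0.0853
finger_force: 0.0
```

Run:
```python
from h import *
print(arm.sense()['position'])
a=snap('wrist','w7')['img'];b=snap('scene','s7')['img']
cv2.imwrite('pics/m7.png',np.hstack([cv2.resize(a[100:310,180:390],(600,600),interpolation=cv2.INTER_CUBIC),cv2.resize(b[140:260,380:420],(200,600))])[:,:,::-1])
```

```text
[0.47570307 0.38210924 0.24338092]
```

View pics/m7.png

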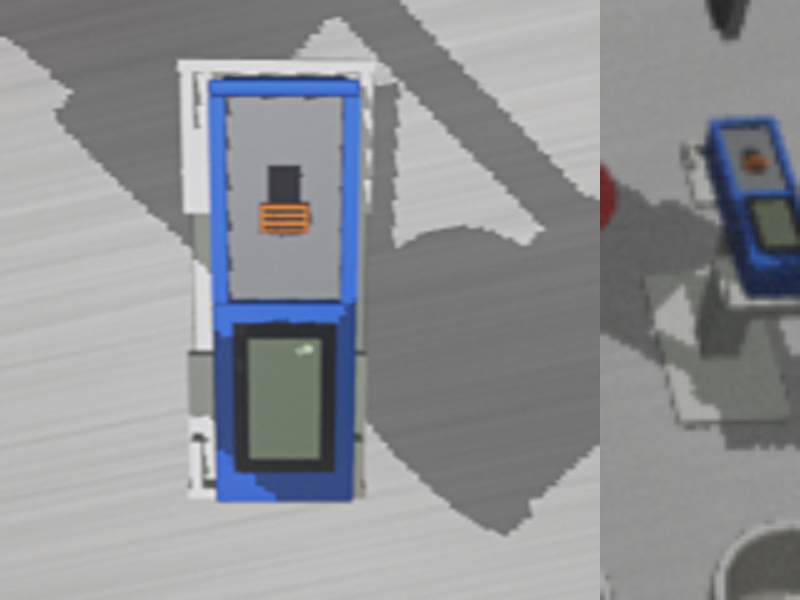

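The housing looks seated in the holder, with the slider at crop (284,218). Next I'll find the move over it.

Run:
```python
from h import *
f=lambda u,v:(180+u*.35,100+v*.35)
for z in (.132,.139):
  P={n:atz('w7',f(*p),z) for n,p in dict(sw=(284,218),a=(285,80),m=(285,301),b=(285,501),l=(210,90),r=(360,90)).items()}
  print(P,np.linalg.norm(P['a']-P['b']),np.linalg.norm(P['a']-P['m']),np.linalg.norm(P['l']-P['r']))
  if z==.132: s=P['sw']
to(s[0],s[1],.14,168.1)
```

```text
{'sw': array([0.4523, 0.3858, 0.132 ]), 'a': array([0.4205, 0.3928, 0.132 ]), 'm': array([0.4727, 0.3817, 0.132 ]), 'b': array([0.5253, 0.3706, 0.132 ]), 'l': array([0.4191, 0.3751, 0.132 ]), 'r': array([0.4263, 0.4096, 0.132 ])} 0.10712553383764302 0.05336712471175492 0.035243297235077235
{'sw': array([0.4512, 0.3861, 0.139 ]), 'a': array([0.4202, 0.3929, 0.139 ]), 'm': array([0.471 , 0.3821, 0.139 ]), 'b': array([0.5222, 0.3712, 0.139 ]), 'l': array([0.4189, 0.3757, 0.139 ]), 'r': array([0.4259, 0.4092, 0.139 ])} 0.10428274066210572 0.051935344419768666 0.034223529917295235
move [0.0223 0.0002 0.0977] turn -0.02 yaw 168.08
```

Call:
{"api": "step_arm", "payload": {
  "targets": [
    [0.022,0,0.02,0,255],
    [0.022,0,0.045,0,255],
    [0.022,0,0.07,0,255],
    [0.022,0,0.085,0,255],
    [0.022,0,0.095,0,255],
    [0.022,0,0.095,0,255],
    [0.022,0,0.095,0,255],
    [0.022,0,0.095,0,255],
    [0.022,0,0.095,0,255]
  ]
}}

```text
t: 28.12
position: [0.4535, 0.3861, 0.1445]
ee_rot: [0.001, 0.104, 0.995, 0.001]
ft_force: [0.6, -0.2, 0.2]
finger_gap: -0.0001
finger_force: 0.0
```

Run:
```python
from h import *
to(.4523,.3858,.132,168.1);print(arm.sense()['position'],arm.sense()['finger_gap'],arm.sense()['ft_force'])
```

```text
move [ 0.0012 -0.0006  0.0125] turn -0.03 yaw 168.07
[0.45352959 0.38612115 0.14446539] -0.000128591477658239 [ 0.5740268  -0.17595144  0.20390582]
```

Call:
{"api": "step_arm", "payload": {
  "targets": [
    [0,0,0.004,0,255],
    [0,0,0.008,0,255],
    [0,0,0.011,0,255],
    [0,0,0.012,0,255],
    [0,0,0.0131,0,255],
    [0,0,0.0131,0,255]
  ]
}}

```text
t: 28.62
position: [0.4529, 0.3857, 0.132]
ee_rot: [0.001, 0.104, 0.995, 0.001]
ft_force: [-3.5, -2.1, 8.0]
finger_gap: -0.0002
finger_force: 4.0
```

Call:
{"api": "step_arm", "payload": {
  "targets": [
    [0.001,0,0.0005,0,255],
    [0.002,0,0.0005,0,255],
    [0.003,0,0.0005,0,255],
    [0.004,0,0.0005,0,255],
    [0.005,0,0.0005,0,255],
    [0.006,0,0.0005,0,255],
    [0.007,0,0.0005,0,255],
    [0.008,0,0.0005,0,255],
    [0.009,0,0.0005,0,255],
    [0.01,0,0.0005,0,255],
    [0.0115,0,0.0005,0,255],
    [0.0125,0,0.0005,0,255],
    [0.0125,0,0.0005,0,255]
  ]
}}

```text
t: 29.7
position: [0.4433, 0.3882, 0.132]
ee_rot: [0.004, 0.104, 0.995, 0.001]
ft_force: [2.6, -2.4, 5.9]
finger_gap: 0.0003
finger_force: 3.2
```

Call:
{"api": "step_arm", "payload": {
  "targets": [
    [0,0,-0.02,0,255],
    [0,0,-0.05,0,255],
    [0,0,-0.09,0,255],
    [-0.03,0,-0.12,0,60],
    [-0.03,0,-0.12,0,0],
    [-0.03,0,-0.12,0,0],
    [-0.03,0,-0.12,0,0],
    [-0.03,0,-0.12,0,0]
  ]
}}

```text
t: 30.37
position: [0.4687, 0.3816, 0.2468]
ee_rot: [-0.002, 0.104, 0.995, -0.001]
ft_force: [-0.3, -0.3, -1.1]
finger_gap: 0.0606
finger_force: 0.0
```

Run:
```python
from h import *
print(arm.sense()['position'])
a=snap('wrist','w8')['img'];b=snap('top','t8')['img']
cv2.imwrite('pics/m8.png',np.hstack([cv2.resize(a[100:310,180:390],(400,400),interpolation=cv2.INTER_CUBIC),cv2.resize(b[80:290,60:270],(400,400))])[:,:,::-1])
```

```text
[0.46873465 0.38163953 0.2467669 ]
```

View pics/m8.png

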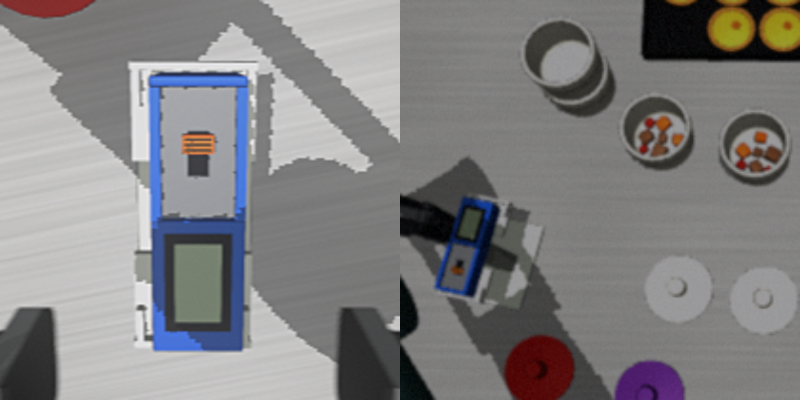

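The slider is back at the off end, at (199,143) with the dark slot now ahead of it. I'll check that numerically, then locate the lids and cups by code.

```bash
cat >> h.py <<'E'
def whites(n,img,z,lo=170,rmin=8,rmax=60):
    g=cv2.cvtColor(img,cv2.COLOR_RGB2GRAY);g=cv2.medianBlur(g,3)
    c=cv2.HoughCircles(g,cv2.HOUGH_GRADIENT,1.2,30,param1=100,param2=22,minRadius=rmin,maxRadius=rmax)
    return [] if c is None else [(x.round(1).tolist(),atz(n,x[:2],z)) for x in c[0]]
E
python3 - <<'E'
from h import *
a=cv2.imread('pics/w8.png')[:,:,::-1].astype(int)
m=(a[:,:,0]>150)&(a[:,:,2]<90)&(a[:,:,1]>50)&(a[:,:,1]<170)
m[:, :250]=0;m[:,330:]=0;m[:100]=0;m[300:]=0
v,u=np.nonzero(m);print(len(u),u.mean(),v.mean())
f=lambda u,v:(180+u*.525,100+v*.525)
s=atz('w8',(u.mean(),v.mean()),.132)
for q in((199,217),(199,219)): print(np.linalg.norm(s-atz('w8',f(*q),.132)))
A=atz('w8',f(199,75),.132);B=atz('w8',f(198,350),.132);print(A,B,(A+B)/2,np.linalg.norm(s-(A+B)/2))
# lids/cups from top
t=cv2.imread('pics/t8.png')[:,:,::-1].copy()
for c in whites('t8',t,.01,rmin=14,rmax=24): print(c)
E
```

```text
97 283.62886597938143 174.96907216494844
0.028282149847562863
0.029086938649503853
[0.4203 0.393  0.132 ] [0.5257 0.3707 0.132 ] [0.473   0.38185 0.132  ] 0.029329890896489873
([149.39999389648438, 331.79998779296875, 19.0], array([0.2084, 0.2814, 0.01  ]))
([190.1999969482422, 287.3999938964844, 19.200000762939453], array([0.3089, 0.1928, 0.01  ]))
([304.20001220703125, 255.0, 17.200000762939453], array([ 0.3861, -0.0733,  0.01  ]))
([339.0, 228.60000610351562, 16.899999618530273], array([ 0.4497, -0.1568,  0.01  ]))
([193.8000030517578, 147.0, 16.399999618530273], array([0.6512, 0.1999, 0.01  ]))
([132.60000610351562, 274.20001220703125, 18.799999237060547], array([0.3384, 0.3292, 0.01  ]))
([205.8000030517578, 232.1999969482422, 17.200000762939453], array([0.4387, 0.1617, 0.01  ]))
([414.6000061035156, 203.39999389648438, 15.100000381469727], array([ 0.5126, -0.3412,  0.01  ]))
([143.39999389648438, 109.80000305175781, 19.200000762939453], array([0.7482, 0.3314, 0.01  ]))
([342.6000061035156, 149.39999389648438, 17.600000381469727], array([ 0.648 , -0.1692,  0.01  ]))
([245.39999389648438, 154.1999969482422, 15.0], array([0.6336, 0.0716, 0.01  ]))
([251.39999389648438, 235.8000030517578, 16.399999618530273], array([0.4309, 0.0526, 0.01  ]))
([342.6000061035156, 93.0, 23.200000762939453], array([ 0.798 , -0.1721,  0.01  ]))
```

Switch confirmed off (slider at −29 mm). Lid 3 appears to have been knocked aside, so I'll use lids 1, 2 and 4.

Run:
```python
from h import *
to(.440,.1625,.16,168.1)
```

```text
move [-0.0174 -0.2202  0.0875] turn 0.01 yaw 168.11
```

Call:
{"api": "step_arm", "payload": {
  "targets": [
    [0,-0.02,0,0,0],
    [-0.003,-0.05,0,0,0],
    [-0.006,-0.08,0,0,0],
    [-0.009,-0.11,0,0,0],
    [-0.012,-0.14,0,0,0],
    [-0.015,-0.17,0.02,0,0],
    [-0.017,-0.2,0.05,0,0],
    [-0.017,-0.22,0.08,0,0],
    [-0.017,-0.22,0.085,0,0],
    [-0.017,-0.22,0.085,0,0],
    [-0.017,-0.22,0.085,0,0]
  ]
}}

```text
t: 31.38
position: [0.4411, 0.1639, 0.1645]
ee_rot: [0.0, 0.104, 0.995, 0.0]
ft_force: [0.5, 0.2, 0.4]
finger_gap: 0.0854
finger_force: 0.0
```

Run:
```python
from h import *
d=snap('wrist','w9')['img'];t=snap('top','t9')['img']
print(arm.sense()['position'],proj('w9',(.44,.1625,.034)))
for c in whites('w9',d,.034,rmin=12,rmax=30): print(c)
for c in whites('t9',t,.06,rmin=15,rmax=20): print('top',c)
cv2.imwrite('pics/m9.png',np.hstack([d[:, :400],t[60:480,60:460]])[:,:,::-1])
```

```text
[0.44250743 0.16454491 0.16643247] (np.float64(280.10005528885733), np.float64(203.1024948893667))
([145.8000030517578, 213.0, 14.5], array([0.4265, 0.0604, 0.034 ]))
([481.79998779296875, 19.799999237060547, 18.600000381469727], array([0.3442, 0.3212, 0.034 ]))
([277.79998779296875, 202.1999969482422, 14.300000190734863], array([0.439 , 0.1609, 0.034 ]))
([371.3999938964844, 375.0, 18.0], array([0.606 , 0.2083, 0.034 ]))
top ([339.0, 228.60000610351562, 16.799999237060547], array([ 0.4427, -0.1503,  0.06  ]))
top ([193.8000030517578, 147.0, 16.600000381469727], array([0.6346, 0.1895, 0.06  ]))
top ([142.1999969482422, 107.4000015258789, 16.700000762939453], array([0.7331, 0.3179, 0.06  ]))
top ([245.39999389648438, 155.39999389648438, 16.700000762939453], array([0.6149, 0.0671, 0.06  ]))
top ([251.39999389648438, 238.1999969482422, 18.600000381469727], array([0.4193, 0.049 , 0.06  ]))
top ([305.3999938964844, 255.0, 16.600000381469727], array([ 0.3821, -0.0735,  0.06  ]))
top ([341.3999938964844, 156.60000610351562, 15.399999618530273], array([ 0.6137, -0.1589,  0.06  ]))
top ([407.3999938964844, 204.60000610351562, 16.700000762939453], array([ 0.4997, -0.3091,  0.06  ]))Traceback (most recent call last):
  File "<stdin>", line 6, in <module>
    return _nx.concatenate(arrs, 1, dtype=dtype, casting=casting)
           ~~~~~~~~~~~~~~~^^^^^^^^^^^^^^^^^^^^^^^^^^^^^^^^^^^^^^^
ValueError: all the input array dimensions except for the concatenation axis must match exactly, but along dimension 0, the array at index 0 has size 420 and the array at index 1 has size 360
```

Run:
```python
from h import *
print(tri(('w9',(277.8,202.2)),('t0',(293*.7,328*.7))),tri(('w9',(277.8,202.2)),('s0',(467*.7,301*.7))))
to(.4392,.1612,.06,168.1)
```

```text
[0.4421 0.1607 0.0244] [0.4415 0.1615 0.0249]
move [ 0.0029 -0.0042  0.1064] turn 0.06 yaw 168.16
```

Call:
{"api": "step_arm", "payload": {
  "targets": [
    [0.002,-0.003,0.03,0,0],
    [0.002,-0.003,0.06,0,0],
    [0.002,-0.003,0.09,0,0],
    [0.002,-0.003,0.115,0,0],
    [0.002,-0.003,0.135,0,0],
    [0.002,-0.003,0.146,0,0],
    [0.002,-0.003,0.15,0,0],
    [0.002,-0.003,0.15,0,0],
    [0.002,-0.003,0.15,0,0]
  ]
}}

```text
t: 32.23
position: [0.4401, 0.1614, 0.0159]
ee_rot: [0.002, 0.104, 0.995, 0.001]
ft_force: [0.7, 1.1, -0.4]
finger_gap: 0.0855
finger_force: 0.0
```

Call:
{"api": "step_arm", "payload": {
  "targets": [
    [0,0,0,0,120],
    [0,0,0,0,180],
    [0,0,0,0,255],
    [0,0,0,0,255],
    [0,0,0,0,255],
    [0,0,0,0,255],
    [0,0,0,0,255],
    [0,0,0,0,255],
    [0,0,0,0,255]
  ],
  "squeeze": 40
}}

```text
t: 32.98
position: [0.4388, 0.1607, 0.0147]
ee_rot: [0.0, 0.104, 0.995, 0.0]
ft_force: [-0.4, -0.8, 3.8]
finger_gap: 0.0205
finger_force: 39.4
```

Call:
{"api": "step_arm", "payload": {
  "targets": [
    [0,0,-0.01,0,255],
    [0,0,-0.03,0,255],
    [0,0,-0.06,0,255],
    [0,0,-0.09,0,255],
    [0,0,-0.11,0,255],
    [0,0,-0.11,0,255],
    [0,0,-0.11,0,255]
  ]
}}

```text
t: 33.57
position: [0.439, 0.1609, 0.1252]
ee_rot: [0.001, 0.104, 0.995, 0.0]
ft_force: [-0.6, 0.4, -1.6]
finger_gap: 0.0208
finger_force: 39.2
```

Run:
```python
from h import *
s=arm.sense();print(s['position'],s['finger_gap'],s['ft_force'])
d=snap('wrist','w10')['img'];t=snap('top','t10')['img']
cv2.imwrite('pics/m10.png',np.hstack([cv2.resize(d,(480,360)),t[60:420,140:460]])[:,:,::-1])
to(.6346,.190,.125,168.1)
```

```text
[0.43898312 0.1608922  0.12524422] 0.02075176211326344 [-0.55284954  0.35108683 -1.56891283]
move [-0.187   0.0697 -0.0033] turn -0.02 yaw 168.08
```

View pics/m10.png

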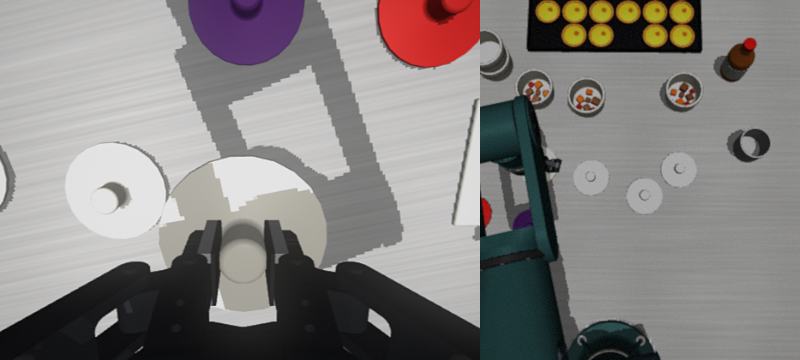

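Lid 1 is held level (knob top at (243,262)), and lid 3 was indeed knocked to (644,195).

Run:
```python
from h import *
k=atz('w10',(283.5,305.7),.1445);print(k,[atz('w10',(c*7/6,155*7/6),.12) for c in(243,)])
p=arm.sense()['position'];off=k-p;print(off)
l=atz('w10',(159*7/6,230*7/6),.12);r=atz('w10',(327*7/6,230*7/6),.12);print(l,r,np.linalg.norm(l-r))
```

```text
[0.442  0.1609 0.1445] [array([0.4003, 0.1697, 0.12  ])]
[0.00480937 0.0004442  0.02207613]
[0.4291 0.1204 0.12  ] [0.4465 0.2034 0.12  ] 0.08480424517675988
```

Run:
```python
from h import *
to(.6325,.1905,.125,168.1)
```

```text
move [-0.1849  0.0697 -0.0033] turn -0.02 yaw 168.08
```

Call:
{"api": "step_arm", "payload": {
  "targets": [
    [-0.02,0.008,0,0,255],
    [-0.05,0.019,0,0,255],
    [-0.08,0.03,0,0,255],
    [-0.11,0.041,0,0,255],
    [-0.14,0.053,0,0,255],
    [-0.165,0.062,0,0,255],
    [-0.181,0.068,0,0,255],
    [-0.185,0.0695,0,0,255],
    [-0.185,0.0695,0,0,255],
    [-0.185,0.0695,0,0,255],
    [-0.185,0.0695,0,0,255]
  ]
}}

```text
t: 34.58
position: [0.6323, 0.1904, 0.1233]
ee_rot: [-0.001, 0.104, 0.995, -0.0]
ft_force: [0.0, -0.3, -1.4]
finger_gap: 0.0203
finger_force: 39.3
```

Run:
```python
from h import *
to(.6325,.1905,.075,168.1);print(arm.sense()['position'])
```

```text
move [-0.0003  0.0002  0.0483] turn -0.01 yaw 168.09
[0.63228459 0.19036415 0.12327584]
```

Call:
{"api": "step_arm", "payload": {
  "targets": [
    [0,0,0.015,0,255],
    [0,0,0.03,0,255],
    [0,0,0.04,0,255],
    [0,0,0.045,0,255],
    [0,0,0.049,0,255],
    [0,0,0.052,0,255],
    [0,0,0.0535,0,255],
    [0,0,0.0535,0,255],
    [0,0,0.0535,0,255]
  ]
}}

```text
t: 35.33
position: [0.6342, 0.1906, 0.0714]
ee_rot: [0.001, 0.104, 0.995, 0.0]
ft_force: [-0.0, -0.0, -1.7]
finger_gap: 0.0207
finger_force: 39.3
```

Lower another 1.5 mm, then release and rise.

Call:
{"api": "step_arm", "payload": {
  "targets": [
    [0,0,0.001,0,255],
    [0,0,0.002,0,255],
    [0,0,0.002,0,255],
    [0,0,0.002,0,180],
    [0,0,0.002,0,110],
    [0,0,0.002,0,60],
    [0,0,0.002,0,60],
    [0,0,0.002,0,60],
    [0,0,0.002,0,60]
  ]
}}

```text
t: 36.08
position: [0.6338, 0.1905, 0.0686]
ee_rot: [-0.0, 0.104, 0.995, -0.0]
ft_force: [-0.5, 0.7, -0.1]
finger_gap: 0.0655
finger_force: 0.0
```

Call:
{"api": "step_arm", "payload": {
  "targets": [
    [0,0,-0.01,0,60],
    [0,0,-0.03,0,60],
    [0,0,-0.06,0,60],
    [0,0,-0.09,0,60],
    [0,0,-0.1,0,60],
    [0,0,-0.1,0,60],
    [0,0,-0.1,0,60]
  ]
}}

```text
t: 36.67
position: [0.634, 0.1906, 0.1693]
ee_rot: [0.001, 0.104, 0.995, 0.0]
ft_force: [-0.3, 0.2, -0.9]
finger_gap: 0.0654
finger_force: 0.0
```

Run:
```python
from h import *
d=snap('wrist','w11')['img'];s=snap('scene','s11')['img']
print(arm.sense()['position'],proj('w11',(.635,.19,.089)))
for c in whites('w11',d,.089,rmin=10,rmax=70): print(c)
for c in whites('w11',d,.065,rmin=50,rmax=90): print('disc',c)
to(.4295,.0555,.17,168.1)
```

```text
[0.63270326 0.19026827 0.16617382] (np.float64(281.55655468320407), np.float64(224.10955388491635))
([283.79998779296875, 211.8000030517578, 62.400001525878906], array([0.6274, 0.193 , 0.089 ]))
([105.0, 222.60000610351562, 56.099998474121094], array([0.6112, 0.0815, 0.089 ]))
([450.6000061035156, 291.0, 68.0], array([0.7033, 0.2901, 0.089 ]))
([132.60000610351562, 202.1999969482422, 43.79999923706055], array([0.6021, 0.1026, 0.089 ]))
([424.20001220703125, 267.0, 59.900001525878906], array([0.6826, 0.2748, 0.089 ]))
([499.79998779296875, 319.79998779296875, 58.599998474121094], array([0.7316, 0.3208, 0.089 ]))
([121.80000305175781, 256.20001220703125, 65.30000305175781], array([0.6349, 0.0847, 0.089 ]))
([160.1999969482422, 219.0, 37.599998474121094], array([0.6161, 0.1162, 0.089 ]))
([221.39999389648438, 383.3999938964844, 31.399999618530273], array([0.7422, 0.1235, 0.089 ]))
([78.5999984741211, 208.1999969482422, 34.599998474121094], array([0.5989, 0.0685, 0.089 ]))
([522.5999755859375, 294.6000061035156, 34.20000076293945], array([0.7158, 0.3367, 0.089 ]))
([215.39999389648438, 2
[... 2088 characters left out ...]
35156, 258.6000061035156, 50.70000076293945], array([0.6877, 0.2805, 0.065 ]))
disc ([117.0, 192.60000610351562, 87.30000305175781], array([0.597 , 0.0833, 0.065 ]))
disc ([493.79998779296875, 341.3999938964844, 85.30000305175781], array([0.7668, 0.3278, 0.065 ]))
disc ([216.60000610351562, 294.6000061035156, 80.0], array([0.6851, 0.1305, 0.065 ]))
disc ([215.39999389648438, 264.6000061035156, 62.79999923706055], array([0.6619, 0.1356, 0.065 ]))
disc ([112.19999694824219, 253.8000030517578, 56.20000076293945], array([0.6388, 0.0657, 0.065 ]))
disc ([185.39999389648438, 119.4000015258789, 81.30000305175781], array([0.56  , 0.1421, 0.065 ]))
move [ 0.171  -0.1738 -0.0029] turn -0.02 yaw 168.08
```

Call:
{"api": "step_arm", "payload": {
  "targets": [
    [0.02,-0.02,0,0,0],
    [0.043,-0.044,0,0,0],
    [0.066,-0.067,0,0,0],
    [0.089,-0.09,0,0,0],
    [0.112,-0.114,0,0,0],
    [0.135,-0.137,0,0,0],
    [0.158,-0.16,0,0,0],
    [0.17,-0.173,0,0,0],
    [0.171,-0.174,0,0,0],
    [0.171,-0.174,0,0,0]
  ]
}}

```text
t: 37.6
position: [0.4294, 0.0553, 0.1671]
ee_rot: [-0.001, 0.104, 0.995, -0.0]
ft_force: [0.2, 0.2, -0.1]
finger_gap: 0.0855
finger_force: 0.0
```

```bash
cat >> h.py <<'E'
def knob(n,img,p):  # best knob circle near expected point p (knob top)
    u,v=proj(n,p)
    L=[(c,q) for c,q in whites(n,img,p[2],rmin=11,rmax=18) if np.hypot(c[0]-u,c[1]-v)<40]
    print('exp',round(u,1),round(v,1),L)
E
python3 - <<'E'
from h import *
d=snap('wrist','w12')['img'];print(arm.sense()['position'])
knob('w12',d,(.4295,.0555,.034))
for c in whites('w12',d,.01,rmin=45,rmax=65): print('disc',c)
E
```

```text
[0.43024027 0.05568281 0.16746519]
exp 282.6 203.8 [([280.20001220703125, 198.60000610351562, 13.300000190734863], array([0.4251, 0.0545, 0.034 ]))]
disc ([280.20001220703125, 193.8000030517578, 51.0], array([0.4263, 0.0541, 0.01  ]))
disc ([425.3999938964844, 11.399999618530273, 54.099998474121094], array([0.3149, 0.1867, 0.01  ]))
disc ([121.80000305175781, 178.1999969482422, 49.599998474121094], array([ 0.3868, -0.0701,  0.01  ]))
disc ([43.79999923706055, 276.6000061035156, 54.79999923706055], array([ 0.456 , -0.1648,  0.01  ]))
disc ([333.0, 389.3999938964844, 46.0], array([0.6243, 0.0638, 0.01  ]))
```

Call:
{"api": "step_arm", "payload": {
  "targets": [
    [0.002,-0.001,0.03,0,0],
    [0.002,-0.001,0.06,0,0],
    [0.002,-0.001,0.09,0,0],
    [0.002,-0.001,0.115,0,0],
    [0.002,-0.001,0.135,0,0],
    [0.002,-0.001,0.147,0,0],
    [0.002,-0.001,0.151,0,0],
    [0.002,-0.001,0.151,0,0],
    [0.002,-0.001,0.151,0,0]
  ]
}}

```text
t: 38.4
position: [0.4292, 0.0554, 0.0178]
ee_rot: [0.0, 0.104, 0.995, 0.0]
ft_force: [0.5, -0.3, 0.2]
finger_gap: 0.0852
finger_force: 0.0
```

Call:
{"api": "step_arm", "payload": {
  "targets": [
    [0,0,0,0,120],
    [0,0,0,0,180],
    [0,0,0,0,255],
    [0,0,0,0,255],
    [0,0,0,0,255],
    [0,0,0,0,255],
    [0,0,0,0,255],
    [0,0,0,0,255],
    [0,0,0,0,255]
  ],
  "squeeze": 40
}}

```text
t: 39.15
position: [0.4289, 0.0548, 0.0184]
ee_rot: [0.001, 0.104, 0.995, -0.0]
ft_force: [-0.8, -1.1, 5.6]
finger_gap: 0.0202
finger_force: 39.3
```

Call:
{"api": "step_arm", "payload": {
  "targets": [
    [0,0,-0.01,0,255],
    [0,0,-0.03,0,255],
    [0,0,-0.06,0,255],
    [0,0,-0.09,0,255],
    [0,0,-0.11,0,255],
    [0,0,-0.11,0,255],
    [0,0,-0.11,0,255],
    [0,0,-0.11,0,255]
  ]
}}

```text
t: 39.82
position: [0.4273, 0.0551, 0.1262]
ee_rot: [-0.001, 0.104, 0.995, -0.0]
ft_force: [-0.2, 0.8, -2.3]
finger_gap: 0.0199
finger_force: 39.2
```

Run:
```python
from h import *
s=arm.sense();p=s['position'];d=snap('wrist','w13')['img'];print(p,s['finger_gap'],s['ft_force'])
knob('w13',d,(p[0]+.003,p[1],p[2]+.0195))
knob('w10',cv2.imread('pics/w10.png')[:,:,::-1].copy(),(.442,.161,.1445))
to(.615,.0665,.125,168.1)
```

```text
[0.42728797 0.05511102 0.12619197] 0.019949235907886425 [-0.2357089   0.75040282 -2.30429173]
exp 283.3 305.6 []
exp 283.7 305.6 []
move [-0.1817  0.05   -0.0002] turn -0.02 yaw 168.08
```

Run:
```python
from h import *
a=cv2.imread('pics/w10.png',0);b=cv2.imread('pics/w13.png',0)
for n,i in(('w10',a),('w13',b)): print(n,[int(x) for x in i[170:210:2,283]],[int(x) for x in i[315:345:2,283]])
to(.6165,.0665,.126,168.1)
```

```text
w10 [126, 128, 129, 129, 128, 131, 138, 231, 228, 228, 228, 228, 228, 228, 228, 228, 228, 228, 228, 228] [166, 166, 167, 166, 165, 165, 165, 154, 164, 163, 164, 164, 164, 164, 164]
w13 [207, 100, 174, 185, 184, 184, 184, 184, 184, 184, 184, 183, 184, 184, 183, 183, 183, 184, 183, 183] [162, 146, 163, 163, 163, 163, 163, 162, 163, 163, 164, 163, 163, 162, 163]
move [-0.1831  0.0503 -0.0012] turn -0.02 yaw 168.08
```

Call:
{"api": "step_arm", "payload": {
  "targets": [
    [-0.02,0.006,0,0,255],
    [-0.05,0.014,0,0,255],
    [-0.08,0.022,0,0,255],
    [-0.11,0.03,0,0,255],
    [-0.14,0.038,0,0,255],
    [-0.165,0.045,0,0,255],
    [-0.181,0.0495,0,0,255],
    [-0.1845,0.0505,0,0,255],
    [-0.1845,0.0505,0,0,255],
    [-0.1845,0.0505,0.015,0,255],
    [-0.1845,0.0505,0.03,0,255],
    [-0.1845,0.0505,0.04,0,255],
    [-0.1845,0.0505,0.044,0,255],
    [-0.1845,0.0505,0.048,0,255],
    [-0.1845,0.0505,0.05,0,255],
    [-0.1845,0.0505,0.0515,0,255],
    [-0.1845,0.0505,0.0515,0,255],
    [-0.1845,0.0505,0.0515,0,255]
  ]
}}

```text
t: 41.37
position: [0.6197, 0.0663, 0.077]
ee_rot: [0.001, 0.104, 0.995, 0.0]
ft_force: [0.7, 0.3, -1.3]
finger_gap: 0.0205
finger_force: 39.2
```

Call:
{"api": "step_arm", "payload": {
  "targets": [
    [0.001,0,0.001,0,255],
    [0.001,0,0.002,0,255],
    [0.001,0,0.003,0,255],
    [0.001,0,0.0035,0,255],
    [0.001,0,0.0035,0,255]
  ]
}}

```text
t: 41.78
position: [0.6185, 0.0666, 0.0737]
ee_rot: [0.0, 0.104, 0.995, -0.0]
ft_force: [-2.2, -1.5, 3.9]
finger_gap: 0.0201
finger_force: 39.8
```

Call:
{"api": "step_arm", "payload": {
  "targets": [
    [0,0,0,0,180],
    [0,0,0,0,110],
    [0,0,0,0,60],
    [0,0,0,0,60],
    [0,0,0,0,60],
    [0,0,0,0,60],
    [0,0,-0.01,0,60],
    [0,0,-0.03,0,60],
    [0,0,-0.06,0,60],
    [0,0,-0.09,0,60],
    [0,0,-0.1,0,60],
    [0,0,-0.1,0,60],
    [0,0,-0.1,0,60]
  ]
}}

```text
t: 42.87
position: [0.6186, 0.0665, 0.1733]
ee_rot: [0.001, 0.104, 0.995, 0.0]
ft_force: [-0.7, 0.0, -0.7]
finger_gap: 0.0652
finger_force: 0.0
```

Run:
```python
from h import *
d=snap('wrist','w14')['img'];t=snap('top','t14')['img']
print(arm.sense()['position'])
for c in whites('w14',d,.065,rmin=52,rmax=68)[:4]: print('disc',c)
for c in whites('t14',t,.01,rmin=15,rmax=20): print('top',c)
to(.4515,-.156,.17,168.1)
```

```text
[0.61725032 0.06648066 0.17035805]
disc ([282.6000061035156, 204.60000610351562, 63.20000076293945], array([0.614 , 0.0678, 0.065 ]))
disc ([455.3999938964844, 190.1999969482422, 67.19999694824219], array([0.6285, 0.1869, 0.065 ]))
top ([132.60000610351562, 274.20001220703125, 17.899999618530273], array([0.3384, 0.3292, 0.01  ]))
top ([339.0, 229.8000030517578, 16.799999237060547], array([ 0.4468, -0.1568,  0.01  ]))
top ([149.39999389648438, 115.80000305175781, 16.700000762939453], array([0.7323, 0.3152, 0.01  ]))
top ([341.3999938964844, 151.8000030517578, 19.299999237060547], array([ 0.6417, -0.1661,  0.01  ]))
top ([305.3999938964844, 255.0, 16.600000381469727], array([ 0.3861, -0.0762,  0.01  ]))
top ([417.0, 199.8000030517578, 17.600000381469727], array([ 0.5216, -0.3475,  0.01  ]))
move [ 0.1162 -0.2519  0.0011] turn -0.02 yaw 168.08
```

Now lid 4.

Call:
{"api": "step_arm", "payload": {
  "targets": [
    [0.01,-0.02,0,0,0],
    [0.023,-0.05,0,0,0],
    [0.037,-0.08,0,0,0],
    [0.051,-0.11,0,0,0],
    [0.065,-0.14,0,0,0],
    [0.079,-0.17,0,0,0],
    [0.093,-0.2,0,0,0],
    [0.107,-0.23,0,0,0],
    [0.116,-0.252,0,0,0],
    [0.116,-0.252,0,0,0],
    [0.116,-0.252,0,0,0],
    [0.116,-0.252,0,0,0]
  ]
}}

```text
t: 43.97
position: [0.4524, -0.1555, 0.1712]
ee_rot: [-0.001, 0.104, 0.995, 0.001]
ft_force: [-0.2, 0.2, -0.2]
finger_gap: 0.0854
finger_force: 0.0
```

Run:
```python
from h import *
d=snap('wrist','w15')['img'];p=arm.sense()['position'];print(p)
knob('w15',d,(.4515,-.156,.034))
for c in whites('w15',d,.01,rmin=45,rmax=58)[:4]: print('disc',c)
for c in whites('w15',d,.06,rmin=45,rmax=68)[:6]: print('cup',c)
```

```text
[ 0.45275743 -0.15524801  0.17155985]
exp 281.2 201.6 [([279.0, 198.60000610351562, 13.199999809265137], array([ 0.4488, -0.1572,  0.034 ]))]
disc ([279.0, 190.1999969482422, 50.400001525878906], array([ 0.4469, -0.157 ,  0.01  ]))
disc ([367.79998779296875, 88.19999694824219, 53.29999923706055], array([ 0.382 , -0.0722,  0.01  ]))
disc ([59.400001525878906, 343.79998779296875, 57.20000076293945], array([ 0.5478, -0.3891,  0.01  ]))
disc ([309.0, 387.0, 49.29999923706055], array([ 0.6433, -0.169 ,  0.01  ]))
cup ([360.6000061035156, 89.4000015258789, 59.29999923706055], array([ 0.3829, -0.0884,  0.06  ]))
cup ([279.0, 190.1999969482422, 50.20000076293945], array([ 0.4374, -0.1545,  0.06  ]))
cup ([108.5999984741211, 310.20001220703125, 60.70000076293945], array([ 0.5018, -0.3013,  0.06  ]))
cup ([59.400001525878906, 343.79998779296875, 57.599998474121094], array([ 0.5217, -0.3486,  0.06  ]))
cup ([309.0, 387.0, 49.29999923706055], array([ 0.6016, -0.1645,  0.06  ]))
```

Call:
{"api": "step_arm", "payload": {
  "targets": [
    [0.002,-0.002,0.03,0,0],
    [0.002,-0.002,0.06,0,0],
    [0.002,-0.002,0.09,0,0],
    [0.002,-0.002,0.12,0,0],
    [0.002,-0.002,0.142,0,0],
    [0.002,-0.002,0.154,0,0],
    [0.002,-0.002,0.157,0,0],
    [0.002,-0.002,0.157,0,0],
    [0.002,-0.002,0.157,0,0]
  ]
}}

```text
t: 44.77
position: [0.4513, -0.1573, 0.0163]
ee_rot: [0.0, 0.103, 0.995, -0.0]
ft_force: [0.7, -0.1, -1.0]
finger_gap: 0.0855
finger_force: 0.0
```

Call:
{"api": "step_arm", "payload": {
  "targets": [
    [0,0,0,0,120],
    [0,0,0,0,180],
    [0,0,0,0,255],
    [0,0,0,0,255],
    [0,0,0,0,255],
    [0,0,0,0,255],
    [0,0,0,0,255],
    [0,0,0,0,255],
    [0,0,0,0,255]
  ],
  "squeeze": 40
}}

```text
t: 45.52
position: [0.4508, -0.158, 0.0163]
ee_rot: [0.0, 0.104, 0.995, -0.0]
ft_force: [-1.4, -1.1, 4.0]
finger_gap: 0.0206
finger_force: 39.3
```

Call:
{"api": "step_arm", "payload": {
  "targets": [
    [0,0,-0.01,0,255],
    [0,0,-0.03,0,255],
    [0,0,-0.06,0,255],
    [0,0,-0.09,0,255],
    [0,0,-0.11,0,255],
    [0,0,-0.11,0,255],
    [0,0,-0.11,0,255],
    [0,0,-0.11,0,255]
  ]
}}

```text
t: 46.18
position: [0.4494, -0.1571, 0.1242]
ee_rot: [-0.001, 0.104, 0.995, 0.001]
ft_force: [-0.0, 0.2, -1.2]
finger_gap: 0.0206
finger_force: 39.2
```

Run:
```python
from h import *
s=arm.sense();p=s['position'];d=snap('wrist','w16')['img'];print(p,s['finger_gap'],s['ft_force'])
b=cv2.imread('pics/w16.png',0); print([int(x) for x in b[160:210:2,283]],[int(x) for x in b[305:345:2,283]])
t=snap('top','t16')['img']
for c in whites('t16',t,.06,rmin=15,rmax=20):
    if abs(c[1][1]+.165)<.04: print(c)
to(.634,-.1648,.125,168.1)
```

```text
[ 0.4494169  -0.15709512  0.12416271] 0.02058240087160088 [-0.02194115  0.19289665 -1.15728879]
[193, 191, 190, 195, 128, 228, 222, 222, 222, 222, 222, 221, 222, 222, 222, 222, 222, 222, 222, 223, 222, 222, 222, 222, 222] [159, 160, 159, 159, 157, 142, 157, 158, 158, 158, 157, 157, 157, 157, 158, 157, 156, 156, 157, 157]
([343.79998779296875, 153.0, 19.299999237060547], array([ 0.6226, -0.1648,  0.06  ]))
([342.6000061035156, 91.80000305175781, 15.399999618530273], array([ 0.7774, -0.1649,  0.06  ]))
move [-0.1826  0.0305 -0.0024] turn -0.03 yaw 168.07
```

Call:
{"api": "step_arm", "payload": {
  "targets": [
    [-0.02,0.003,0,0,255],
    [-0.05,0.008,0,0,255],
    [-0.08,0.013,0,0,255],
    [-0.11,0.018,0,0,255],
    [-0.14,0.023,0,0,255],
    [-0.165,0.0275,0,0,255],
    [-0.181,0.03,0,0,255],
    [-0.1835,0.0305,0,0,255],
    [-0.1835,0.0305,0,0,255],
    [-0.1835,0.0305,0.015,0,255],
    [-0.1835,0.0305,0.03,0,255],
    [-0.1835,0.0305,0.04,0,255],
    [-0.1835,0.0305,0.044,0,255],
    [-0.1835,0.0305,0.048,0,255],
    [-0.1835,0.0305,0.05,0,255],
    [-0.1835,0.0305,0.0515,0,255],
    [-0.1835,0.0305,0.0515,0,255],
    [-0.1835,0.0305,0.0515,0,255]
  ]
}}

```text
t: 47.78
position: [0.6366, -0.1659, 0.075]
ee_rot: [0.001, 0.104, 0.995, -0.0]
ft_force: [0.1, 0.9, -1.7]
finger_gap: 0.02
finger_force: 39.2
```

Call:
{"api": "step_arm", "payload": {
  "targets": [
    [0.001,0,0.001,0,255],
    [0.001,0,0.002,0,255],
    [0.001,0,0.003,0,255],
    [0.001,0,0.0035,0,255],
    [0.001,0,0.0035,0,255]
  ]
}}

```text
t: 48.2
position: [0.6355, -0.1655, 0.0717]
ee_rot: [0.0, 0.104, 0.995, -0.0]
ft_force: [-1.2, 0.4, 2.9]
finger_gap: 0.0206
finger_force: 39.7
```

Contact at the expected seated height (0.0713). Release, rise, then back off for a final look.

Call:
{"api": "step_arm", "payload": {
  "targets": [
    [0,0,0,0,180],
    [0,0,0,0,110],
    [0,0,0,0,60],
    [0,0,0,0,60],
    [0,0,0,0,60],
    [0,0,0,0,60],
    [0,0,-0.01,0,60],
    [0,0,-0.03,0,60],
    [0,0,-0.06,0,60],
    [0,0,-0.09,0,60],
    [0,0,-0.12,0,60],
    [0,0,-0.15,0,60],
    [0,0,-0.15,0,60]
  ]
}}

```text
t: 49.28
position: [0.6381, -0.1665, 0.231]
ee_rot: [0.008, 0.104, 0.995, -0.002]
ft_force: [0.4, -0.1, 1.4]
finger_gap: 0.0652
finger_force: 0.0
```

Call:
{"api": "step_arm", "payload": {
  "targets": [
    [0.03,0,0,0,60],
    [0.07,0,-0.01,0,60],
    [0.11,0,-0.02,0,60],
    [0.15,0,-0.03,0,60],
    [0.19,-0.04,-0.04,0,60],
    [0.22,-0.08,-0.04,0,60],
    [0.25,-0.12,-0.04,0,60],
    [0.28,-0.15,-0.04,0,60],
    [0.3,-0.19,-0.04,0,60],
    [0.3,-0.23,-0.04,0,60],
    [0.3,-0.26,-0.04,0,60],
    [0.3,-0.29,-0.04,0,60],
    [0.3,-0.29,-0.04,0,60],
    [0.3,-0.29,-0.04,0,60]
  ]
}}

```text
t: 50.45
position: [0.2807, -0.3892, 0.2606]
ee_rot: [-0.0, 0.106, 0.994, 0.0]
ft_force: [0.6, 0.4, 1.0]
finger_gap: 0.0652
finger_force: 0.0
```

Run:
```python
from h import *
t=snap('top','t17')['img'];s=snap('scene','s17')['img'];print(arm.sense()['position'])
A=cv2.resize(t[80:290,60:460],(800,420),interpolation=cv2.INTER_CUBIC)[:300]
B=cv2.resize(s[210:330,180:460],(700,300),interpolation=cv2.INTER_CUBIC)
B=cv2.copyMakeBorder(B,0,0,0,100,cv2.BORDER_CONSTANT)
cv2.imwrite('pics/m17.png',np.vstack([A,B])[:,:,::-1])
```

```text
[ 0.2819911  -0.38679949  0.26104386]
```

View pics/m17.png

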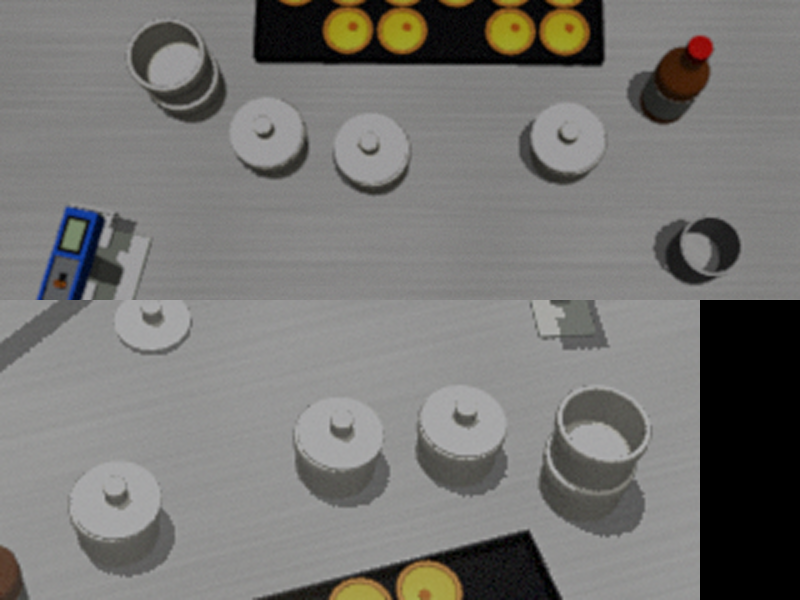

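All three cups carry a lid that lies flat (knobs at (263,125), (369,141), (569,131)). The sauce, spare cups and beaker stand untouched, and the gripper is clear.

```bash
python3 -c "
from h import *
print(ticket.finish_job())"
```

```text
the job is handed in; nothing more can be done
None
```

The job is handed in, with no verdict returned. All three cups were probed left to right and now have flat lids, the tip was rinsed in the beaker, and the thermometer is home in its holder with its switch off. The sauce bottle and spare cups were left untouched.

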